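# Check the coating of an oil pan with a thickness gauge

### The arm

A 6-joint arm with a two-finger parallel gripper is mounted at the origin on the work surface. World frame = base frame: x ahead of the robot, y to its left, z up, the work surface at z = 0. Lengths are in m, angles in rad, forces in N, time in s.
With the tool pointing down it reaches from about 0.4 to 0.825 m from the base axis. Payload 7 kg.
Tool frame: the origin (TCP) lies at the very end of the fingers, on their centre line; the grasp point (between the pads) lies 19 mm behind it; x points along the fingers, y is the direction in which the jaws open and shut, and the axes are right-handed (so a half turn about x gives the same grasp; the last joint's range is limited). The gripper opens to 88 mm and grips with 3 to 60 N. Pads are 19 mm wide; open, the fingers measure 130 mm over their backs; the gripper's body (78 mm by 193 mm) begins 47 mm behind the grasp point.
Start: joints at [1.593, 0.359, 0.012, 0, -1.224, -0.288], TCP at [0.177, 0.651, 0.227] pointing down, gripper open.
Joint ranges: [-3.07, 3.07], [-1.43, 2.12], [-1.02, 1.25], [-3.03, 1.67], [-3.05, -0], [-3.03, 3.03]. Speed limits (rad/s): [2.39, 2.39, 3.01, 3.14, 3.14, 3.14].

### API

Orientations are given as [roll, pitch, yaw] about the fixed x, y, z axes, in that order (R = Rz(yaw) Ry(pitch) Rx(roll)).
In Python, from station import arm, cams gives the robot as it stands. The module is installed in compiled form; this text tells all that it offers.
- The arm moves only by the tool carry_out, never from a script. Its argument "deltas" is a list of rows, each a list of 6 numbers: the shift along the tool's x, y, z in units of 0.04 m (1.0 is 0.04 m), then the turn, a rotation vector about the tool's x, y, z in units of 4 degrees (1.0 is 4 degrees). In form: [[tx, ty, tz, ax, ay, az], ...]. A call has 1 to 5 rows; each row shifts and turns the pose as measured when the row begins, along the tool's axes as they then stand; what a row does not reach is not made up. A row lasts 1/10 s, in which the tool goes at most 50 mm and 8.59 degrees, less where a joint would pass 70% of its speed; a pose out of reach is approached as far as the arm can. A call with a number of a shift or a turn outside -1 to 1 is refused whole. A call with a gripper value outside its range is refused whole. "hand" is the closure, from 0 (fully open) to 1 (shut), set as the call begins (left out, the last holds). The fingers move at their own pace and stop on an object; "newtons" is the grip in N (left out, the last holds). Time passes only in rows, so rows that do not move let the fingers close. It gives the time, the measured TCP pose, the force and the opening at its end, in the units of the state.
- arm.get_state(): the state, without advancing time (a new reading comes with each control period).
- cams.grab_frame(name): name is "side" or "top"; returns a dict with "pixels" (420x560x3 uint8, red, green, blue), "fx", "fy", "cx", "cy" (pixels), "T" (4x4, takes a point from camera to world coordinates). Camera axes: x right, y up, looking along -z (the intrinsics and any distortion apply to the point x, -y, -z); pixel columns grow to the right and rows downward; lengths in m; the calibration is good to about 2 mm. A picture is of the moment at which its call begins. There is no depth.
- arm.job_done(): hands the job in, once; it reports no verdict.
The state is a dict: "t": time; "q": joint angles; "qd": joint speeds; "joint_efforts": joint torques, N m; "eef_pos": TCP position; "ee_rot": TCP orientation; "force": force on the tool from outside, world axes, zero at the start; "moment": the same for the moment, N m; "width": finger opening in m.
Only numpy, scipy, OpenCV 4.12 (cv2) and the standard library are available. Lean on these libraries where they do the work, as an engineer would, in place of code of your own. Each camera call takes 0.05 s, during which the arm holds its last target.

### The job

Take the hand-held coating gauge out of its dock and zero it: set its spring-loaded tip upright on the middle of the bare steel disc, pressed about half-way in, for a full second. Then set the tip inside the chalk ring on the oil pan's sloping face, the gauge square to that face and pressed lightly, the spring tip again about half-way in and never rammed against its stop. Finish while holding it there, without letting go or lifting off, and leave the other things on the bench where they lie.

Things in the scene. Friction and masses are not known exactly. Their poses are not given: they have to be found in the camera images.
- gauge_mid (a point): centre of the body of the black coating gauge (about 150 g), docked nose down. Body 26 mm thick (x), 36 mm wide (y), 105 mm long (z), a small screen on its -x face. z runs along the gauge to its blunt top end, 52.5 mm up; below the body come a round aluminium collar 22 mm across and the probe tip, 87.5 mm below this point. Docked, the body is free from 22 mm below this point upwards
- gauge_tip (a point): the end of the gauge's probe, a steel plunger 12 mm across that sticks 11 mm out of the collar; it moves with the plunger, z as for gauge_mid (away from the surface that is probed)
- probe (a joint): how far the spring-loaded plunger is pushed into the gauge: 0 fully out, 0.008 m at its stop. The spring takes 1 N at the start, 3 N half-way, 5 N at the stop
- dock: grey plastic dock fixed to the bench, 80 mm (x) by 94 mm (y) by 75 mm high, origin under its centre. The gauge stands in a pocket open at the top, 30 mm deep, 1.5 mm clearance all round, with a hole below for the nose; the tip hangs 10 mm above the bench, so the gauge must rise 65 mm to come clear. The gauge's axes are those of the dock
- disc_top (a point): centre of the upper face of the zero disc: a solid bare steel disc 50 mm across and 8 mm thick (125 g), lying loose and flat on the bench; z up
- pan: dark pressed-steel engine oil pan fixed upside down on the bench, origin on the bench under its centre. Flange 300 mm (x) by 200 mm (y), 6 mm thick. Its upturned floor, 150 mm wide, is 45 mm high at the shallow end (-x, towards the robot), slopes up at 25 degrees from x = -65 to 55 mm, to the deep end (+x), 101 mm high, with a hexagonal drain plug up to 114 mm
- spot (a point): centre of the ring on the sloping face: a white chalk line, 29 mm inside and 35 mm outside diameter, half-way up the slope (73 mm above the bench) and up to 30 mm to either side of the pan's middle. z points straight out of the sloping face, leaning 25 degrees from vertical to the pan's -x; y as for the pan
- oil_filter: standing canister oil filter, 76 mm across, 84 mm high, origin under its centre: leave alone
- bearing: ball bearing lying flat, 62 mm across with an open bore, 16 mm high, origin under its centre: leave alone
- brake_pad: brake pad lying flat, 52 mm (x) by 120 mm (y) by 16 mm high, origin under its middle: leave alone
- marker_pen: paint marker lying along its x, 122 mm long, 15 mm thick, origin under it, 52 mm from its tail: leave alone
- tape_roll: roll of packing tape lying flat, 96 mm across, 25 mm high, origin under its centre: leave alone
- carton_a: small carton 55 mm (x) by 85 mm (y) by 40 mm high, origin under its centre: leave alone
- carton_b: small carton 60 mm (x) by 110 mm (y) by 60 mm high, origin under its centre: leave alone
- calliper: calliper lying flat along its y, 215 mm long, 9 mm high, origin under its middle: leave alone
Not all that is in view belongs to the job. There is more than one size of the part that bears gauge_mid; the job needs the largest.

How it is judged:
By the outcome, as a careful person would: the job done as asked, in the order asked, and still so for the second after the job is handed in, while the arm keeps its last pose, push and grip.
It also fails if it takes over 64 s, if anything falls off the work surface, if the arm or the gripper's body presses on something with over 40 N, if the wrist force passes 120 N, or if a joint passes its speed limit or range.

## Working session

There is one attempt and no reset: what is moved stays moved. The work goes in short steps, Python scripts to look and compute and a tool call to move; the robot and the scene stay as the last step left them, time stands still between calls to the robot, and variables do not carry over. Pictures are saved under pics/ and viewed, and the job is handed in when it is done.

Besides the shell and the picture viewer there is one more tool, called as a command line: name --pt "numbers of a row" for each row, then --argument value for the rest. carry_out: Moves the arm, as the interface text tells. Shifts and turns lie within -1 to 1; 1 stands for 0.04 m of shift or 4 degrees of turn. Its arguments: {"type":"object","properties":{"deltas":{"type":"array","items":{"type":"array","items":{"type":"number","minimum":-1,"maximum":1}}},"hand":{"type":"number"},"newtons":{"type":"number"}},"required":["deltas"]}

```bash
mkdir -p pics; ls; python3 - <<'E'
from station import arm,cams
import cv2,numpy as np
for n in("side","top"):
    f=cams.grab_frame(n)
    cv2.imwrite(f"pics/{n}0.png",f["pixels"][:,:,::-1])
    print(n,{k:v for k,v in f.items() if k!="pixels"})
print(arm.get_state())
E
```

```text
pics
side {'fx': 379.6344261502545, 'fy': 379.6344261502545, 'cx': 277.3208330909397, 'cy': 211.9570022451411, 'T': array([[ 0.98235346,  0.12041318, -0.14311658,  0.3758607 ],
       [-0.1860457 ,  0.70765705, -0.68162196, -0.70810255],
       [ 0.01920119,  0.69621991,  0.71757171,  0.83168695],
       [ 0.        ,  0.        ,  0.        ,  1.        ]])}
top {'fx': 447.67259999775723, 'fy': 447.67259999775723, 'cx': 277.66945182472153, 'cy': 205.12478431972082, 'T': array([[-0.02625608,  0.9961554 , -0.08357651,  0.44618315],
       [-0.99965115, -0.02592469,  0.00504814,  0.0336829 ],
       [ 0.00286203,  0.0836799 ,  0.99648858,  1.16896487],
       [ 0.        ,  0.        ,  0.        ,  1.        ]])}
{'t': 0.1, 'q': array([ 1.59309546e+00,  3.59341096e-01,  1.11563294e-02, -3.03874941e-04,
       -1.22408835e+00, -2.88119398e-01]), 'qd': array([ 3.17745461e-05, -7.31603753e-04,  2.26494514e-03,  2.14322196e-03,
       -3.35833554e-03,  1.23038409e-03]), 'joint_efforts': array([-4.83817421e-04, -5.84166133e+01,  2.93753117e+01,  7.01544374e+00,
        1.02117399e-02, -4.45425917e-05]), 'eef_pos': array([0.1772233 , 0.65087343, 0.22570305]), 'ee_rot': array([ 1.66785724,  1.56929215, -1.73965915]), 'force': array([-0.20010729, -0.67258815, -0.47223471]), 'moment': array([-0.02659222,  0.01391033,  0.03273303]), 'width': 0.08782319554203476}
```

View pics/side0.png

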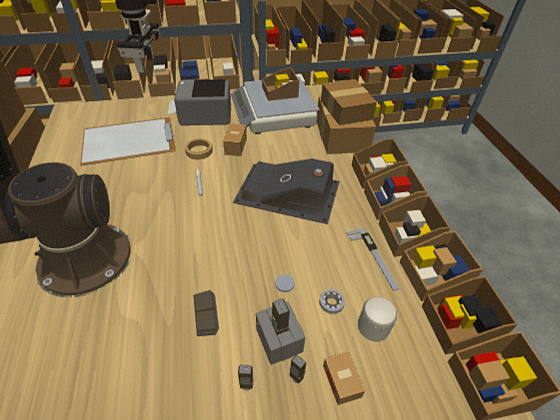

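View pics/top0.png

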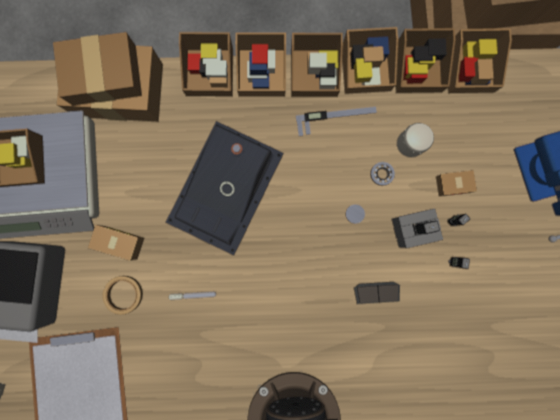

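```bash
cat > h.py <<'E'
import numpy as np,cv2
from scipy.spatial.transform import Rotation as R
from station import arm,cams
def proj(f,P):
    P=np.atleast_2d(P);T=f["T"];c=(P-T[:3,3])@T[:3,:3]
    return np.c_[f["cx"]+f["fx"]*c[:,0]/-c[:,2], f["cy"]+f["fy"]*(-c[:,1])/-c[:,2]]
def onplane(f,uv,z):
    uv=np.atleast_2d(uv);T=f["T"]
    d=np.c_[(uv[:,0]-f["cx"])/f["fx"],-(uv[:,1]-f["cy"])/f["fy"],-np.ones(len(uv))]@T[:3,:3].T
    return T[:3,3]+d*((z-T[2,3])/d[:,2])[:,None]
def crop(f,u0,u1,v0,v1,name,s,draw=()):
    im=cv2.resize(np.ascontiguousarray(f["pixels"][v0:v1,u0:u1,::-1]),None,fx=s,fy=s,interpolation=cv2.INTER_CUBIC)
    for pts in draw:
        p=((np.array(pts)-[u0,v0]+.5)*s-.5).round().astype(int)
        cv2.polylines(im,[p],True,(0,255,0),1)
    cv2.imwrite("pics/"+name,im)
E
python3 - <<'E'
from h import *
s=cams.grab_frame("side");t=cams.grab_frame("top")
crop(t,335,485,190,290,"t1.png",5)
crop(s,230,350,265,385,"s1.png",5)
crop(t,160,290,115,260,"t2.png",4)
crop(s,225,345,150,225,"s2.png",6)
E
```

```text
(no output)
```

View pics/t1.png

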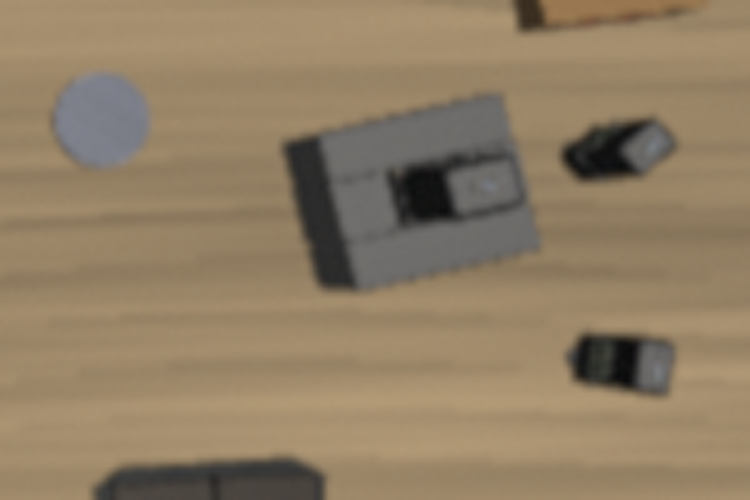

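View pics/s1.png

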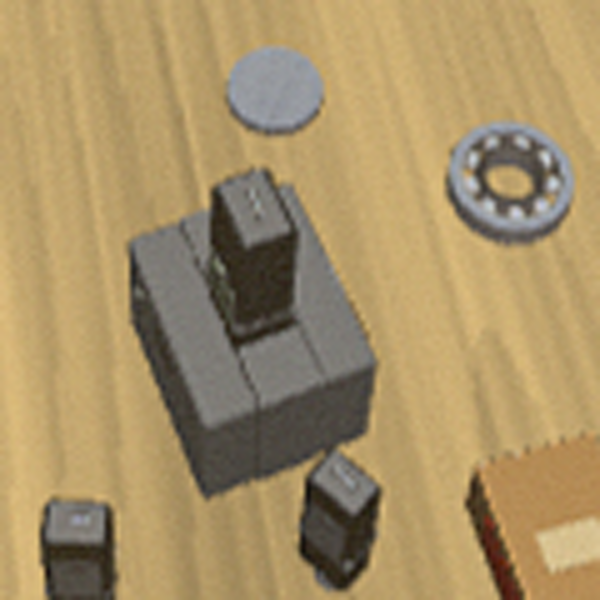

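View pics/t2.png

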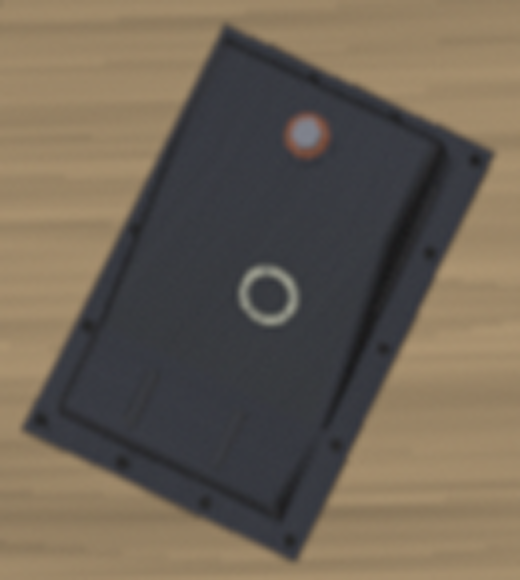

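View pics/s2.png

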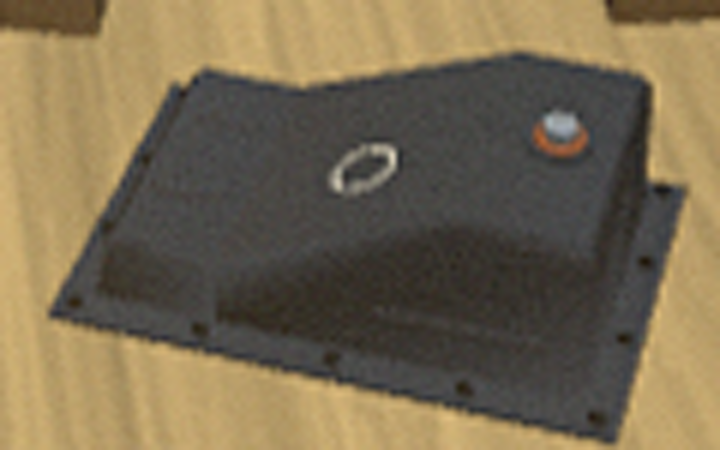

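```bash
cat > fit.py <<'E'
from h import *
from scipy.optimize import least_squares
s=cams.grab_frame("side");t=cams.grab_frame("top")
def px(l,u0,v0,sc): return (np.array(l,float)+.5)/sc-.5+[u0,v0]
def rect(a,b,z): return np.array([[a/2,b/2,z],[a/2,-b/2,z],[-a/2,-b/2,z],[-a/2,b/2,z]])
def place(p,L): c,q=np.cos(p[2]),np.sin(p[2]); return L@np.array([[c,q,0],[-q,c,0],[0,0,1]])+[p[0],p[1],0]
# order: +x+y (img top-left in top view), +x-y, -x-y, -x+y
def fit(name,obs,x0):
    r=least_squares(lambda p:np.concatenate([(proj(f,place(p,L))-uv).ravel() for f,L,uv in obs]),x0)
    print(name,r.x[:2].round(4),np.degrees(r.x[2]).round(2),"rms",np.sqrt(np.mean(r.fun**2)).round(2),r.fun.round(1)); return r.x
D=rect(.08,.094,.075);G=rect(.026,.036,.150)
dt=(t,D,px([(320,136),(501,94),(540,248),(358,290)],335,190,5))
ds=(s,D,px([(290,185),(378,362),(206,430),(131,243)],230,265,5))
gt=(t,G,px([(446,164),(516,151),(526,202),(455,218)],335,190,5))
gs=(s,G,px([(263,168),(299,232),(250,250),(212,182)],230,265,5))
x0=[.45,-.3,.2]
for n,o in (("dock t",[dt]),("dock s",[ds]),("dock",[dt,ds]),("g t",[gt]),("g s",[gs]),("g",[gt,gs])): x=fit(n,o,x0)
p=fit("all",[dt,ds,gt,gs],x0)
crop(t,335,485,190,290,"o1.png",5,[proj(t,place(p,D)),proj(t,place(p,G))])
crop(s,230,350,265,385,"o2.png",5,[proj(s,place(p,D)),proj(s,place(p,G))])
# disc
from math import pi
for f,c,sc,o in((t,(102,120),5,(335,190)),(s,(276,88),5,(230,265))):
    print("disc",onplane(f,px([c],*o,sc),.008).round(4))
# refine by fitting ellipse of colour? flange corners
F=rect(.3,.2,.006)
ft=(t,F,px([(224,24),(494,154),(297,560),(22,430)],160,115,4))
fs=(s,F,px([(688,187),(614,440),(50,317),(178,84)],225,150,6))
q0=[.5,.15,-.45]
for n,o in (("pan t",[ft]),("pan s",[fs]),("pan",[ft,fs])): q=fit(n,o,q0)
for f,c,sc,o in((t,(269,295),4,(160,115)),(s,(364,169),6,(225,150))):
    P=onplane(f,px([c],*o,sc),.073)[0]; d=P[:2]-q[:2]; c_,s_=np.cos(q[2]),np.sin(q[2])
    print("spot",P.round(4),"panframe",(c_*d[0]+s_*d[1]).round(4),(-s_*d[0]+c_*d[1]).round(4))
crop(t,160,290,115,260,"o3.png",4,[proj(t,place(q,F))])
crop(s,225,345,150,225,"o4.png",6,[proj(s,place(q,F))])
E
python3 fit.py
```

```text
dock t [ 0.4729 -0.3195] 11.3 rms 0.54 [-0.7 -0.5  0.3 -0.6  0.7  0.5 -0.3  0.7]
dock s [ 0.4689 -0.3232] 11.8 rms 0.6 [ 0.4 -0.7  0.7  0.3 -0.1  0.6 -1.  -0.4]
dock [ 0.4707 -0.3214] 11.53 rms 1.0 [ 0.1  0.4  1.   0.2  1.5  1.2  0.6  1.6  1.2 -1.5  1.3 -0.5  0.4 -0.5
 -0.2 -1.4]
g t [ 0.474 -0.321] 9.11 rms 0.58 [-1.  -0.2  0.4 -0.5  0.9  0.5 -0.4  0.2]
g s [ 0.4695 -0.3216] 13.94 rms 0.93 [ 0.6 -1.6  1.1  0.  -0.9  1.2 -0.7  0.2]
g [ 0.4715 -0.3212] 11.61 rms 1.12 [-1.   1.3  0.3  0.3  1.2  1.2  0.1  1.6  2.  -1.8  1.8  0.  -0.4  0.8
  0.4 -0.5]
all [ 0.4712 -0.3213] 11.54 rms 1.07 [ 0.1  0.2  1.   0.   1.5  1.1  0.6  1.4  1.3 -1.6  1.5 -0.6  0.6 -0.5
 -0.  -1.5 -0.9  1.4  0.3  0.5  1.3  1.4  0.2  1.8  1.8 -1.7  1.6  0.1
 -0.6  0.8  0.3 -0.4]
disc [[ 0.5162 -0.1726  0.008 ]]
disc [[ 0.5124 -0.1755  0.008 ]]
pan t [0.5947 0.1653] -27.04 rms 0.6 [-0.  -0.5  0.7 -0.8 -0.1  1.1 -0.6  0.2]
pan s [0.5909 0.1626] -27.3 rms 0.47 [ 0.2  0.1  0.7  0.5 -0.4 -0.6 -0.6 -0.3]
pan [0.5933 0.1647] -27.12 rms 0.74 [ 0.3  0.   0.9 -0.2  0.1  1.6 -0.4  0.6  0.7 -0.5  1.4 -0.2  0.4 -1.
 -0.1 -0.7]
spot [0.5828 0.1521 0.073 ] panframe -0.0036 -0.016
spot [0.5781 0.1515 0.073 ] panframe -0.0075 -0.0187
```

```bash
cat >> h.py <<'E'
def Rd(jaw,tilt=None):
    "tool down, jaw axis yaw (deg)"
    a=np.radians(jaw);x=np.array([0,0,-1.]);y=np.array([np.cos(a),np.sin(a),0]);return np.c_[x,y,np.cross(x,y)]
def cur():
    st=arm.get_state();return st,np.array(st["eef_pos"]),R.from_euler("xyz",st["ee_rot"]).as_matrix()
def plan(p,Rt,maxn=5):
    st,c,Rc=cur()
    d=Rc.T@(np.array(p)-c)/.04; w=R.from_matrix(Rc.T@Rt).as_rotvec(degrees=True)/4
    n=max(np.ceil(max(np.abs(d).max(),np.abs(w).max())),1)
    print("t",round(st["t"],2),"tcp",c.round(4),"F",np.round(st["force"],2),"M",np.round(st["moment"],2),"w",round(st["width"],4))
    print("axes y",Rc[:,1].round(3),"x",Rc[:,0].round(4)); print("total d",d.round(2),"w",w.round(2),"n",n,"row",np.r_[d,w].__truediv__(n).round(3).tolist())
E
python3 - <<'E'
from h import *
t=cams.grab_frame("top")
print(onplane(t,[[335+650/5,190+145/5],[335+655/5,190+362/5]],.09), onplane(t,[[335+580/5,190+160/5],[335+585/5,190+358/5]],.0))
plan([.55,.15,.26],Rd(-78.5)); plan([.55,.15,.26],Rd(101.5)); plan([.55,.15,.26],Rd(11.5))
E
```

```text
[[ 0.49128714 -0.42320347  0.09      ]
 [ 0.38728227 -0.41922136  0.09      ]] [[ 0.48816389 -0.42419038  0.        ]
 [ 0.3853882  -0.42075405  0.        ]]
t 0.35 tcp [0.1773 0.6512 0.2263] F [ 0.48  1.09 -1.04] M [-0.04  0.01  0.03] w 0.0879
axes y [-0.263 -0.965  0.   ] x [-1.e-04 -4.e-04 -1.e+00]
total d [ -0.84   9.64 -12.28] w [-6.68  0.   -0.01] n 13.0 row [-0.064, 0.742, -0.945, -0.514, 0.0, -0.0]
t 0.35 tcp [0.1773 0.6512 0.2263] F [ 0.48  1.09 -1.04] M [-0.04  0.01  0.03] w 0.0879
axes y [-0.263 -0.965  0.   ] x [-1.e-04 -4.e-04 -1.e+00]
total d [ -0.84   9.64 -12.28] w [ 3.832e+01 -1.000e-02 -0.000e+00] n 39.0 row [-0.021, 0.247, -0.315, 0.982, -0.0, -0.0]
t 0.35 tcp [0.1773 0.6512 0.2263] F [ 0.48  1.09 -1.04] M [-0.04  0.01  0.03] w 0.0879
axes y [-0.263 -0.965  0.   ] x [-1.e-04 -4.e-04 -1.e+00]
total d [ -0.84   9.64 -12.28] w [-29.18   0.    -0.  ] n 30.0 row [-0.028, 0.321, -0.409, -0.973, 0.0, -0.0]
```

View pics/o1.png

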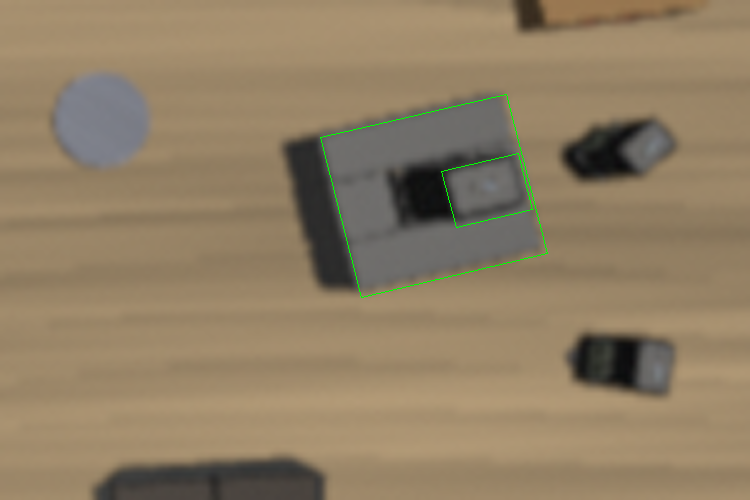

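View pics/o2.png

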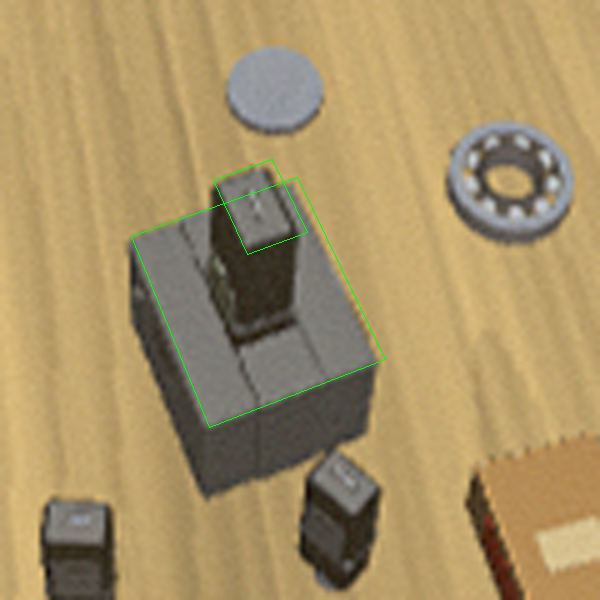

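carry_out --pt "-0.1 0.75 -0.95 1 0 0" --pt "-0.1 0.68 -1 1 0 0" --pt "-0.1 0.61 -1 1 0 0" --pt "-0.1 0.53 -1 1 0 0" --pt "-0.1 0.46 -1 1 0 0"

```text
t: 0.85
eef_pos: [0.3128, 0.4587, 0.2441]
ee_rot: [2.167, 1.567, -1.595]
force: [1.3, -0.2, 0.1]
width: 0.0875
```

```bash
python3 - <<'E'
from h import *
plan([.53,.15,.26],Rd(101.5))
plan([.4702,-.3213,.26],Rd(101.5))
E
```

```text
t 0.85 tcp [0.3128 0.4587 0.2441] F [ 1.32 -0.2   0.14] M [ 0.11 -0.11  0.  ] w 0.0875
axes y [-0.581 -0.814  0.003] x [-1.0e-04 -3.4e-03 -1.0e+00]
total d [-0.37  3.13 -8.9 ] w [ 3.324e+01 -6.000e-02  1.000e-02] n 34.0 row [-0.011, 0.092, -0.262, 0.978, -0.002, 0.0]
t 0.85 tcp [0.3128 0.4587 0.2441] F [ 1.32 -0.2   0.14] M [ 0.11 -0.11  0.  ] w 0.0875
axes y [-0.581 -0.814  0.003] x [-1.0e-04 -3.4e-03 -1.0e+00]
total d [ -0.33  13.58 -14.53] w [ 3.324e+01 -6.000e-02  1.000e-02] n 34.0 row [-0.01, 0.4, -0.427, 0.978, -0.002, 0.0]
```

```bash
cat >> h.py <<'E'
def rows(p,Rt,step=.95,n=5):
    plan(p,Rt); st,c,Rc=cur(); out=[]
    for i in range(n):
        d=(np.array(p)-c)/.04; w=R.from_matrix(Rc.T@Rt).as_rotvec(degrees=True)/4
        L=np.linalg.norm(d); d=d*min(1,step/max(L,1e-9)); W=np.abs(w).max(); w=w*min(1,1/max(W,1e-9))
        out.append((np.r_[Rc.T@d,w]).round(2).tolist()); c=c+d*.04; Rc=Rc@R.from_rotvec(w*4,degrees=True).as_matrix()
    print(out); print("q",np.round(st["q"],2))
E
python3 - <<'E'
from h import *
rows([.53,.15,.26],Rd(101.5))
E
```

```text
t 0.85 tcp [0.3128 0.4587 0.2441] F [ 1.32 -0.2   0.14] M [ 0.11 -0.11  0.  ] w 0.0875
axes y [-0.581 -0.814  0.003] x [-1.0e-04 -3.4e-03 -1.0e+00]
total d [-0.37  3.13 -8.9 ] w [ 3.324e+01 -6.000e-02  1.000e-02] n 34.0 row [-0.011, 0.092, -0.262, 0.978, -0.002, 0.0]
[[-0.04, 0.31, -0.9, 1.0, -0.0, 0.0], [-0.04, 0.25, -0.92, 1.0, -0.0, 0.0], [-0.04, 0.19, -0.93, 1.0, -0.0, 0.0], [-0.04, 0.12, -0.94, 1.0, -0.0, 0.0], [-0.04, 0.06, -0.95, 1.0, -0.0, 0.0]]
q [ 1.33  0.15 -0.23  0.   -1.2  -0.38]
```

carry_out --pt "-0.04 0.31 -0.9 1 0 0" --pt "-0.04 0.25 -0.92 1 0 0" --pt "-0.04 0.19 -0.93 1 0 0" --pt "-0.04 0.12 -0.94 1 0 0" --pt "-0.04 0.06 -0.95 1 0 0"

```text
t: 1.35
eef_pos: [0.4249, 0.2947, 0.255]
ee_rot: [-2.025, 1.569, 0.133]
force: [0.4, 0.4, 0.4]
width: 0.0877
```

```bash
python3 - <<'E'
from h import *
rows([.52,.05,.26],Rd(101.5))
E
```

```text
t 1.35 tcp [0.4249 0.2947 0.255 ] F [0.4  0.43 0.44] M [ 0.16 -0.09  0.01] w 0.0877
axes y [-0.833 -0.554 -0.002] x [ 1.9e-03  3.0e-04 -1.0e+00]
total d [-0.12  1.41 -6.41] w [2.804e+01 2.000e-02 3.000e-02] n 29.0 row [-0.004, 0.049, -0.221, 0.967, 0.001, 0.001]
[[-0.02, 0.2, -0.93, 1.0, 0.0, 0.0], [-0.02, 0.14, -0.94, 1.0, 0.0, 0.0], [-0.02, 0.07, -0.95, 1.0, 0.0, 0.0], [-0.02, 0.01, -0.95, 1.0, 0.0, 0.0], [-0.02, -0.06, -0.95, 1.0, 0.0, 0.0]]
q [ 0.99  0.08 -0.29  0.   -1.2  -0.4 ]
```

carry_out --pt "-0.02 0.2 -0.93 1 0 0" --pt "-0.02 0.14 -0.94 1 0 0" --pt "-0.02 0.07 -0.95 1 0 0" --pt "-0.02 0.01 -0.95 1 0 0" --pt "-0.02 -0.06 -0.95 1 0 0"

```text
t: 1.85
eef_pos: [0.4955, 0.1097, 0.2605]
ee_rot: [-1.33, 1.566, 0.464]
force: [0.2, 0.8, 0.2]
width: 0.0876
```

```bash
python3 - <<'E'
from h import *
rows([.4702,-.3213,.26],Rd(101.5))
E
```

```text
t 1.85 tcp [0.4955 0.1097 0.2605] F [0.21 0.76 0.2 ] M [ 0.1  -0.15 -0.03] w 0.0876
axes y [-0.975 -0.222 -0.005] x [ 0.0045  0.0022 -1.    ]
total d [-1.000e-02  3.010e+00 -1.037e+01] w [22.83  0.07  0.04] n 23.0 row [-0.001, 0.131, -0.451, 0.993, 0.003, 0.002]
[[-0.0, 0.26, -0.91, 1.0, 0.0, 0.0], [-0.0, 0.2, -0.93, 1.0, 0.0, 0.0], [-0.0, 0.13, -0.94, 1.0, 0.0, 0.0], [-0.0, 0.07, -0.95, 1.0, 0.0, 0.0], [-0.0, 0.0, -0.95, 1.0, 0.0, 0.0]]
q [ 0.61  0.06 -0.3   0.   -1.21 -0.38]
```

carry_out --pt "0 0.26 -0.91 1 0 0" --pt "0 0.2 -0.93 1 0 0" --pt "0 0.13 -0.94 1 0 0" --pt "0 0.07 -0.95 1 0 0" --pt "0 0 -0.95 1 0 0"

```text
t: 2.35
eef_pos: [0.4838, -0.0875, 0.2609]
ee_rot: [-1.073, 1.563, 0.357]
force: [0.7, -0.4, 0.3]
width: 0.0873
```

```bash
python3 - <<'E'
from h import *
rows([.4702,-.3213,.26],Rd(101.5),.75)
E
```

```text
t 2.35 tcp [ 0.4838 -0.0875  0.2609] F [ 0.7  -0.4   0.32] M [ 0.1  -0.13 -0.03] w 0.0873
axes y [-0.99   0.14  -0.007] x [ 0.0069  0.0026 -1.    ]
total d [ 0.   -0.48 -5.83] w [17.61  0.1   0.05] n 18.0 row [0.0, -0.027, -0.324, 0.979, 0.006, 0.003]
[[0.0, -0.06, -0.75, 1.0, 0.01, 0.0], [0.0, -0.11, -0.74, 1.0, 0.01, 0.0], [0.0, -0.16, -0.73, 1.0, 0.01, 0.0], [0.0, -0.22, -0.72, 1.0, 0.01, 0.0], [0.0, -0.27, -0.7, 1.0, 0.01, 0.0]]
q [ 0.22  0.03 -0.33 -0.   -1.21 -0.36]
```

carry_out --pt "0 -0.06 -0.7 1 0 0" --pt "0 -0.11 -0.7 1 0 0" --pt "0 -0.16 -0.7 1 0 0" --pt "0 -0.22 -0.7 1 0 0" --pt "0 -0.27 -0.7 1 0 0"

```text
t: 2.85
eef_pos: [0.4735, -0.2391, 0.2617]
ee_rot: [-0.8, 1.561, 0.265]
force: [0.0, 0.7, -0.5]
width: 0.0874
```

```bash
python3 - <<'E'
from h import *
rows([.4702,-.3213,.26],Rd(101.5),.4)
E
```

```text
t 2.85 tcp [ 0.4735 -0.2391  0.2617] F [ 0.04  0.71 -0.54] M [ 0.11 -0.16 -0.  ] w 0.0874
axes y [-0.875  0.484 -0.007] x [ 0.0099  0.0027 -0.9999]
total d [ 0.04 -0.92 -1.84] w [12.38  0.14  0.05] n 13.0 row [0.003, -0.071, -0.141, 0.952, 0.011, 0.004]
[[0.01, -0.18, -0.36, 1.0, 0.01, 0.0], [0.01, -0.2, -0.34, 1.0, 0.01, 0.0], [0.01, -0.23, -0.33, 1.0, 0.01, 0.0], [0.01, -0.25, -0.31, 1.0, 0.01, 0.0], [0.01, -0.27, -0.29, 1.0, 0.01, 0.0]]
q [-0.1   0.09 -0.25 -0.   -1.21 -0.4 ]
```

carry_out --pt "0 -0.18 -0.36 1 0 0" --pt "0 -0.2 -0.34 1 0 0" --pt "0 -0.23 -0.33 1 0 0" --pt "0 -0.25 -0.31 1 0 0" --pt "0 -0.27 -0.29 1 0 0"

```text
t: 3.35
eef_pos: [0.4684, -0.3243, 0.2617]
ee_rot: [-0.465, 1.56, 0.233]
force: [0.1, 0.8, 0.1]
width: 0.0876
```

carry_out --pt "0 0 0 1 0 0" --pt "0 0 0 1 0 0" --pt "0 0 0 1 0 0" --pt "0 0 0 1 0 0" --pt "0 0 0 1 0 0"

```text
t: 3.85
eef_pos: [0.4676, -0.3268, 0.2613]
ee_rot: [-0.08, 1.561, 0.25]
force: [0.7, 0.0, 0.9]
width: 0.0876
```

```bash
python3 - <<'E'
from h import *
rows([.4702,-.3213,.26],Rd(101.5),.4)
E
```

```text
t 3.85 tcp [ 0.4676 -0.3268  0.2613] F [0.65 0.03 0.94] M [ 0.09 -0.09  0.02] w 0.0876
axes y [-0.324  0.946 -0.001] x [ 0.01    0.0025 -0.9999]
total d [0.03 0.11 0.11] w [1.86 0.15 0.  ] n 2.0 row [0.017, 0.054, 0.053, 0.928, 0.074, 0.001]
[[0.03, 0.11, 0.11, 1.0, 0.08, 0.0], [0.0, 0.0, 0.0, 0.86, 0.07, 0.0], [0.0, 0.0, 0.0, -0.0, 0.0, 0.0], [0.0, 0.0, 0.0, -0.0, 0.0, -0.0], [0.0, 0.0, 0.0, -0.0, 0.0, -0.0]]
q [-0.27  0.16 -0.17 -0.01 -1.23 -0.97]
```

carry_out --pt "0.03 0.11 0.11 0.95 0.08 0" --pt "0 0 0 0.87 0.07 0" --pt "0 0 0 0 0 0"

```text
t: 4.15
eef_pos: [0.4702, -0.3211, 0.2603]
ee_rot: [-1.707, 1.57, -1.511]
force: [0.1, 0.0, 0.4]
width: 0.0873
```

```bash
python3 - <<'E'
from h import *
rows([.4702,-.3213,.26],Rd(101.5),.4)
s=cams.grab_frame("side");t=cams.grab_frame("top")
st,c,Rc=cur()
tri=[proj(f,[c,c+Rc[:,1]*.044,c-Rc[:,1]*.044]) for f in (s,t)]
print(tri)
cv2.imwrite("pics/S3.png",s["pixels"][:,:,::-1])
a=tri[0][0].astype(int);b=tri[1][0].astype(int)
crop(s,a[0]-60,a[0]+60,a[1]-60,a[1]+60,"s3.png",5,[tri[0]]);crop(t,b[0]-60,b[0]+60,b[1]-60,b[1]+60,"t3.png",5,[tri[1]])
E
```

```text
t 4.15 tcp [ 0.4702 -0.3211  0.2603] F [0.08 0.02 0.38] M [ 0.02 -0.14  0.04] w 0.0873
axes y [-0.195  0.981 -0.   ] x [ 0.e+00 -3.e-04 -1.e+00]
total d [ 0.01 -0.01 -0.  ] w [-0.07 -0.    0.  ] n 1.0 row [0.009, -0.006, -0.0, -0.069, -0.001, 0.004]
[[0.01, -0.01, -0.0, -0.07, -0.0, 0.0], [0.0, 0.0, 0.0, 0.0, -0.0, 0.0], [0.0, 0.0, 0.0, 0.0, -0.0, 0.0], [0.0, 0.0, 0.0, 0.0, -0.0, 0.0], [0.0, 0.0, 0.0, 0.0, 0.0, 0.0]]
q [-0.26  0.16 -0.17  0.   -1.23 -1.12]
[array([[282.63305907, 274.14752129],
       [273.64151482, 256.0590212 ],
       [292.39321484, 293.78225517]]), array([[450.71836396, 226.29872855],
       [429.75473814, 231.13265931],
       [471.63908999, 221.47468991]])]
```

View pics/s3.png

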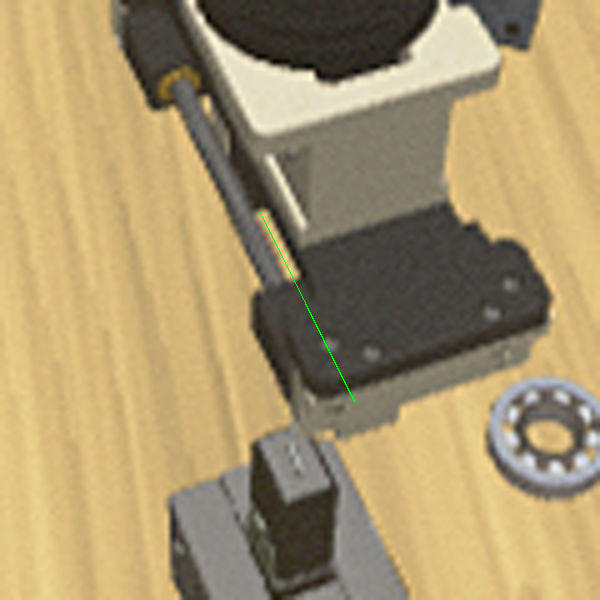

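View pics/t3.png

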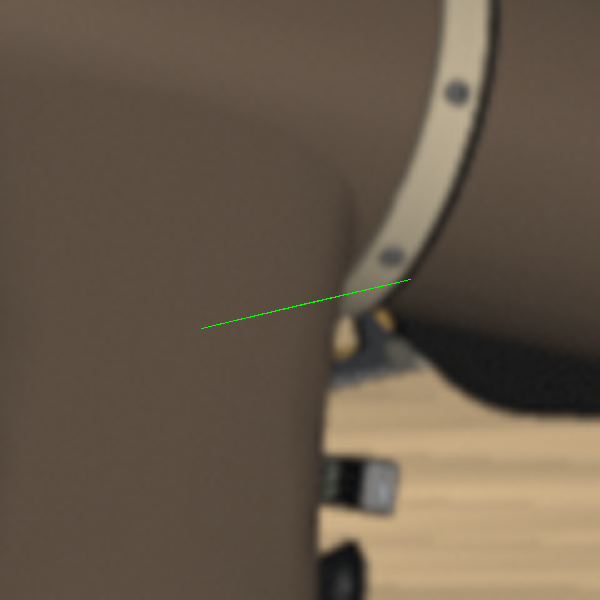

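carry_out --pt "0.9 0 0 0 0 0" --pt "0.9 0 0 0 0 0" --pt "0.4 0 0 0 0 0" --pt "0 0 0 0 0 0"

```text
t: 4.65
eef_pos: [0.4711, -0.3219, 0.1716]
ee_rot: [-0.537, 1.565, -0.331]
force: [-0.0, 0.1, 0.7]
width: 0.0877
```

```bash
python3 - <<'E'
from h import *
rows([.4702,-.3213,.093],Rd(101.5),.4)
s=cams.grab_frame("side")
st,c,Rc=cur()
y,z=Rc[:,1],Rc[:,2]
D=[proj(s,[c+k*.044*y+.0095*z,c+k*.044*y-.0095*z,c+k*.065*y-.0095*z,c+k*.065*y+.0095*z]) for k in(1,-1)]
crop(s,225,345,215,335,"s4.png",5,D)
crop(s,225,345,215,335,"s4b.png",5)
E
```

```text
t 4.65 tcp [ 0.4711 -0.3219  0.1716] F [-0.03  0.1   0.69] M [ 0.07 -0.09 -0.  ] w 0.0877
axes y [-0.204  0.979 -0.003] x [ 0.005  -0.0017 -1.    ]
total d [ 1.96  0.03 -0.03] w [0.06 0.07 0.04] n 2.0 row [0.982, 0.013, -0.013, 0.032, 0.033, 0.019]
[[0.4, 0.01, -0.01, 0.06, 0.07, 0.04], [0.4, 0.0, -0.0, 0.0, 0.0, -0.0], [0.4, 0.0, -0.0, 0.0, 0.0, 0.0], [0.4, 0.0, -0.0, 0.0, 0.0, 0.0], [0.36, 0.0, -0.0, 0.0, 0.0, 0.0]]
q [-0.26  0.23 -0.3   0.   -1.03 -1.11]
```

View pics/s4.png

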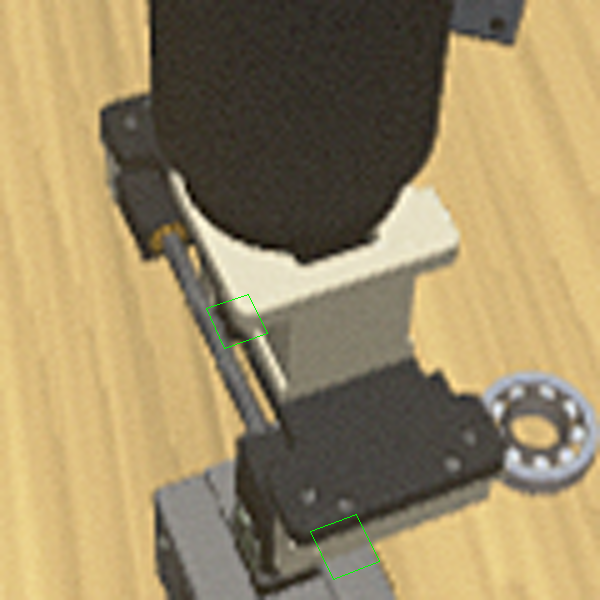

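View pics/s4b.png

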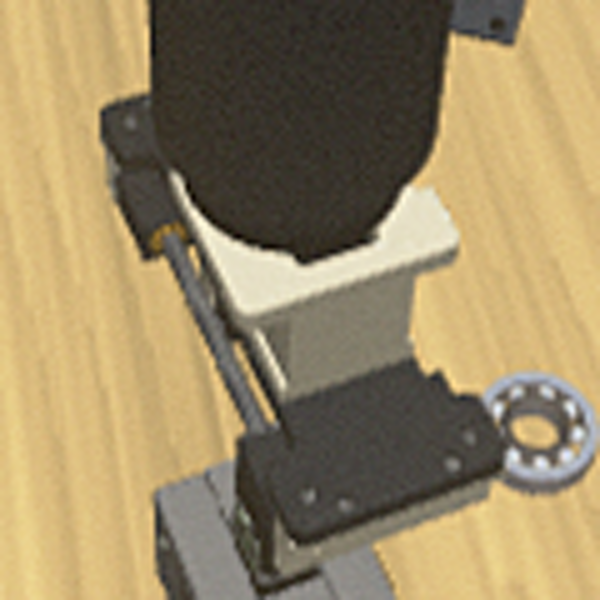

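carry_out --pt "0.5 0.01 -0.01 0.06 0.07 0.04" --pt "0.5 0 0 0 0 0" --pt "0.5 0 0 0 0 0" --pt "0.35 0 0 0 0 0" --pt "0 0 0 0 0 0"

```text
t: 5.2
eef_pos: [0.4764, -0.3246, 0.1046]
ee_rot: [-0.656, 1.558, -0.45]
force: [-1.2, -0.9, 0.4]
width: 0.0875
```

```bash
python3 - <<'E'
from h import *
rows([.4705,-.3215,.094],Rd(101.5),.4)
s=cams.grab_frame("side")
crop(s,225,345,235,355,"s5.png",5)
E
```

```text
t 5.2 tcp [ 0.4764 -0.3246  0.1046] F [-1.18 -0.88  0.44] M [ 0.1  -0.07  0.01] w 0.0875
axes y [-0.205  0.979 -0.008] x [ 0.0117 -0.0057 -0.9999]
total d [ 0.26  0.11 -0.13] w [0.08 0.15 0.11] n 1.0 row [0.264, 0.107, -0.132, 0.079, 0.148, 0.113]
[[0.26, 0.11, -0.13, 0.08, 0.15, 0.11], [0.0, 0.0, 0.0, -0.0, 0.0, 0.0], [0.0, 0.0, 0.0, -0.0, 0.0, 0.0], [0.0, 0.0, 0.0, -0.0, 0.0, 0.0], [0.0, 0.0, 0.0, -0.0, 0.0, 0.0]]
q [-0.26  0.3  -0.38  0.   -0.88 -1.11]
```

View pics/s5.png

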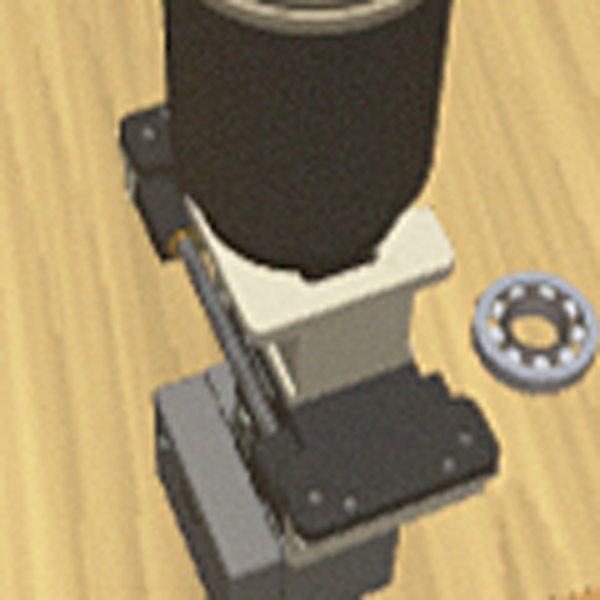

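carry_out --pt "0.13 0.11 -0.13 0.08 0.15 0.11" --pt "0.13 0 0 0 0 0" --pt "0 0 0 0 0 0"

```text
t: 5.55
eef_pos: [0.4728, -0.3222, 0.0983]
ee_rot: [-0.639, 1.565, -0.437]
force: [-1.1, 0.3, 0.3]
width: 0.0873
```

```bash
python3 - <<'E'
from h import *
rows([.4705,-.3215,.094],Rd(101.5),.4)
E
```

```text
t 5.55 tcp [ 0.4728 -0.3222  0.0983] F [-1.05  0.34  0.29] M [ 0.01 -0.1   0.01] w 0.0873
axes y [-0.2    0.98  -0.004] x [ 0.0054 -0.0025 -1.    ]
total d [ 0.11  0.03 -0.05] w [0.01 0.07 0.05] n 1.0 row [0.107, 0.03, -0.053, 0.01, 0.069, 0.051]
[[0.11, 0.03, -0.05, 0.01, 0.07, 0.05], [0.0, 0.0, 0.0, -0.0, 0.0, -0.0], [0.0, 0.0, 0.0, 0.0, 0.0, 0.0], [0.0, 0.0, 0.0, 0.0, 0.0, -0.0], [0.0, 0.0, 0.0, 0.0, 0.0, 0.0]]
q [-0.26  0.3  -0.39  0.   -0.87 -1.11]
```

Now correct the last bit and close gently (36/88 mm → closure 0.59+).

carry_out --pt "0.1 0.03 -0.05 0 0.07 0.05" --pt "0 0 0 0 0 0"

```text
t: 5.75
eef_pos: [0.4709, -0.3215, 0.0948]
ee_rot: [-0.562, 1.57, -0.361]
force: [0.2, 0.3, 1.0]
width: 0.0875
```

carry_out --pt "0 0 0 0 0 0" --pt "0 0 0 0 0 0" --pt "0 0 0 0 0 0" --pt "0 0 0 0 0 0" --pt "0 0 0 0 0 0" --hand 0.5 --newtons 5

```text
t: 6.25
eef_pos: [0.4711, -0.3217, 0.0952]
ee_rot: [-0.667, 1.569, -0.465]
force: [0.5, -0.8, -0.6]
width: 0.0534
```

```bash
python3 - <<'E'
from h import *
rows([.4705,-.3215,.094],Rd(101.5),.4,1)
s=cams.grab_frame("side")
crop(s,225,345,235,355,"s6.png",5)
E
```

```text
t 6.25 tcp [ 0.4711 -0.3217  0.0952] F [ 0.52 -0.76 -0.57] M [ 0.11 -0.13  0.01] w 0.0534
axes y [-0.201  0.98  -0.001] x [ 1.2e-03 -6.0e-04 -1.0e+00]
total d [ 0.03  0.01 -0.01] w [0.02 0.02 0.01] n 1.0 row [0.029, 0.007, -0.014, 0.017, 0.016, 0.012]
[[0.03, 0.01, -0.01, 0.02, 0.02, 0.01]]
q [-0.26  0.31 -0.39  0.   -0.87 -1.11]
```

View pics/s6.png

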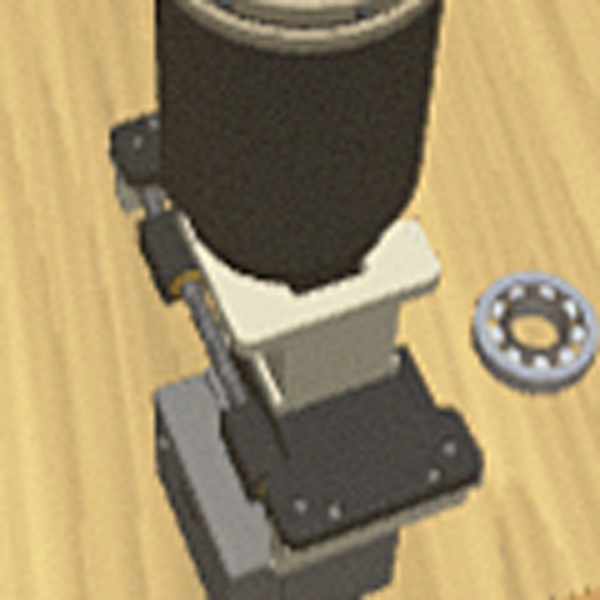

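carry_out --pt "0 0 0 0 0 0" --pt "0 0 0 0 0 0" --pt "0 0 0 0 0 0" --pt "0 0 0 0 0 0" --hand 1 --newtons 5

```text
t: 6.7
eef_pos: [0.4711, -0.3217, 0.0952]
ee_rot: [-0.7, 1.569, -0.498]
force: [-0.2, 0.3, -0.7]
width: 0.0359
```

```bash
python3 - <<'E'
from h import *
rows([.4705,-.3215,.094],Rd(101.5),.4,1)
E
```

```text
t 6.7 tcp [ 0.4711 -0.3217  0.0952] F [-0.24  0.28 -0.75] M [ 0.06 -0.14 -0.01] w 0.0359
axes y [-0.2    0.98  -0.001] x [ 1.2e-03 -6.0e-04 -1.0e+00]
total d [ 0.03  0.01 -0.01] w [0.02 0.01 0.01] n 1.0 row [0.029, 0.008, -0.014, 0.016, 0.015, 0.012]
[[0.03, 0.01, -0.01, 0.02, 0.01, 0.01]]
q [-0.26  0.31 -0.39  0.   -0.87 -1.11]
```

carry_out --pt "0 0 0 0 0 0" --pt "0 0 0 0 0 0" --pt "-0.1 0 0 0 0 0" --pt "-0.15 0 0 0 0 0" --hand 1 --newtons 35

```text
t: 7.1
eef_pos: [0.4702, -0.3213, 0.1045]
ee_rot: [2.595, 1.57, 2.796]
force: [-0.7, -1.6, -2.4]
width: 0.036
```

```bash
python3 - <<'E'
from h import *
rows([.4711,-.3217,.175],Rd(101.5),.4,1)
E
```

```text
t 7.1 tcp [ 0.4702 -0.3213  0.1045] F [-0.67 -1.55 -2.42] M [ 0.04 -0.16 -0.01] w 0.036
axes y [-0.2    0.98   0.001] x [-1.2e-03  4.0e-04 -1.0e+00]
total d [-1.76 -0.01  0.02] w [ 0.01 -0.01 -0.01] n 2.0 row [-0.881, -0.007, 0.009, 0.006, -0.007, -0.005]
[[-0.4, -0.0, 0.0, 0.01, -0.01, -0.01]]
q [-0.26  0.3  -0.38 -0.   -0.89 -1.11]
```

carry_out --pt "-0.15 -0.01 0.03 0 -0.02 -0.01" --pt "-0.15 0 0.01 0 -0.02 -0.01" --pt "-0.15 0 0.01 0 -0.02 -0.01"

```text
t: 7.4
eef_pos: [0.4723, -0.3212, 0.1242]
ee_rot: [-0.411, 1.567, -0.21]
force: [-0.1, -0.7, -1.7]
width: 0.0358
```

```bash
python3 - <<'E'
from h import *
rows([.4711,-.3217,.175],Rd(101.5),.4,1)
E
```

```text
t 7.4 tcp [ 0.4723 -0.3212  0.1242] F [-0.14 -0.69 -1.68] M [ 0.06 -0.12 -0.02] w 0.0358
axes y [-0.2    0.98  -0.001] x [ 3.6e-03 -8.0e-04 -1.0e+00]
total d [-1.27 -0.01 -0.03] w [0.01 0.05 0.02] n 2.0 row [-0.635, -0.004, -0.014, 0.005, 0.024, 0.011]
[[-0.4, -0.0, -0.01, 0.01, 0.05, 0.02]]
q [-0.25  0.28 -0.36 -0.   -0.93 -1.11]
```

carry_out --pt "-0.15 0 -0.02 0 0.04 0.02" --pt "-0.2 0 0 0 0 0" --pt "-0.2 0 0 0 0 0"

```text
t: 7.7
eef_pos: [0.4714, -0.3214, 0.1484]
ee_rot: [-0.17, 1.57, 0.032]
force: [0.1, -0.1, -1.5]
width: 0.0359
```

```bash
python3 - <<'E'
from h import *
rows([.4711,-.3217,.190],Rd(101.5),.4,1)
E
```

```text
t 7.7 tcp [ 0.4714 -0.3214  0.1484] F [ 0.07 -0.07 -1.48] M [ 0.07 -0.15  0.02] w 0.0359
axes y [-0.2   0.98 -0.  ] x [ 7.e-04  0.e+00 -1.e+00]
total d [-1.04 -0.01 -0.01] w [0.01 0.01 0.  ] n 2.0 row [-0.52, -0.004, -0.004, 0.005, 0.005, 0.001]
[[-0.4, -0.0, -0.0, 0.01, 0.01, 0.0]]
q [-0.26  0.25 -0.33 -0.   -0.99 -1.11]
```

carry_out --pt "-0.25 0 0 0 0 0" --pt "-0.35 0 0 0 0 0" --pt "-0.35 0 0 0 0 0" --pt "-0.35 0 0 0 0 0" --pt "0 0 0 0 0 0"

```text
t: 8.2
eef_pos: [0.4719, -0.3217, 0.2065]
ee_rot: [-0.53, 1.567, -0.328]
force: [0.5, -1.0, -2.3]
width: 0.0362
```

```bash
python3 - <<'E'
from h import *
rows([.5143,-.1740,.20],Rd(101.5),.5,5)
s=cams.grab_frame("side");t=cams.grab_frame("top")
crop(s,225,345,200,320,"s7.png",5)
cv2.imwrite("pics/T7.png",t["pixels"][:,:,::-1])
E
```

```text
t 8.2 tcp [ 0.4719 -0.3217  0.2065] F [ 0.52 -0.96 -2.33] M [ 0.06 -0.21 -0.04] w 0.0362
axes y [-0.2    0.98  -0.002] x [ 0.0034 -0.0012 -1.    ]
total d [0.16 3.41 1.78] w [0.01 0.04 0.03] n 4.0 row [0.04, 0.851, 0.445, 0.003, 0.011, 0.006]
[[0.02, 0.44, 0.23, 0.01, 0.04, 0.03], [0.02, 0.44, 0.23, 0.0, -0.0, -0.0], [0.02, 0.44, 0.23, 0.0, -0.0, 0.0], [0.02, 0.44, 0.23, 0.0, -0.0, 0.0], [0.02, 0.44, 0.23, 0.0, -0.0, 0.0]]
q [-0.26  0.2  -0.25  0.   -1.11 -1.11]
```

View pics/s7.png

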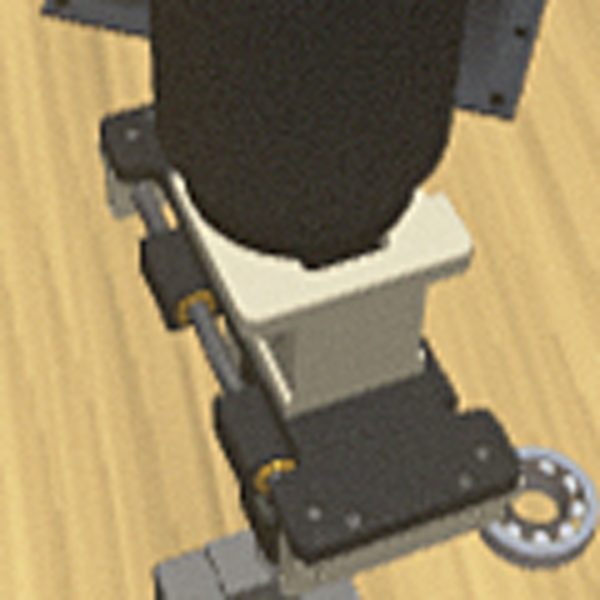

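View pics/T7.png

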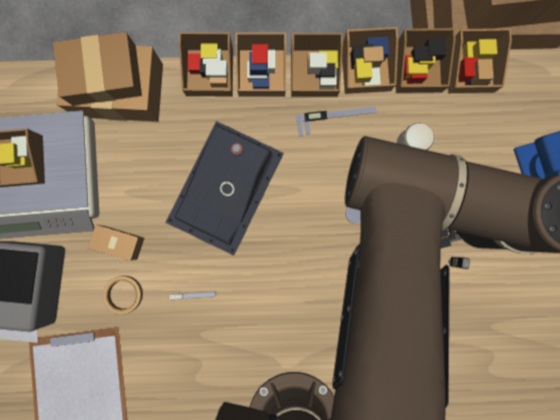

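carry_out --pt "0.02 0.44 0.23 0 0.04 0.03" --pt "0.02 0.6 0.31 0 0 0" --pt "0.02 0.6 0.31 0 0 0" --pt "0.02 0.6 0.31 0 0 0" --pt "0.02 0.5 0.26 0 0 0"

```text
t: 8.8
eef_pos: [0.5021, -0.2002, 0.1952]
ee_rot: [2.563, 1.56, 2.758]
force: [0.6, 0.4, -1.7]
width: 0.036
```

```bash
python3 - <<'E'
from h import *
rows([.5142,-.1742,.12],Rd(101.5),.5,5)
E
```

```text
t 8.8 tcp [ 0.5021 -0.2002  0.1952] F [ 0.62  0.37 -1.7 ] M [ 0.06 -0.25 -0.  ] w 0.036
axes y [-0.194  0.981  0.006] x [-0.01    0.004  -0.9999]
total d [1.88 0.57 0.44] w [-0.08 -0.13 -0.09] n 2.0 row [0.939, 0.284, 0.22, -0.04, -0.065, -0.043]
[[0.47, 0.14, 0.11, -0.08, -0.13, -0.09], [0.47, 0.14, 0.11, 0.0, 0.0, 0.0], [0.47, 0.14, 0.11, 0.0, 0.0, 0.0], [0.47, 0.14, 0.11, 0.0, 0.0, 0.0], [0.01, 0.0, 0.0, 0.0, 0.0, 0.0]]
q [-0.02  0.17 -0.32 -0.   -1.09 -1.35]
```

carry_out --pt "0.3 0.25 0.22 -0.08 -0.13 -0.09" --pt "0.35 0.2 0.15 0 0 0" --pt "0.35 0.1 0.05 0 0 0" --pt "0.3 0 0 0 0 0" --pt "0 0 0 0 0 0"

```text
t: 9.3
eef_pos: [0.5128, -0.1708, 0.1373]
ee_rot: [2.82, 1.566, 3.024]
force: [0.4, 0.3, -0.4]
width: 0.0362
```

```bash
python3 - <<'E'
from h import *
rows([.5142,-.1742,.105],Rd(101.5),.5,3)
s=cams.grab_frame("side")
st,c,Rc=cur(); tip=c+Rc[:,0]*.0852
print(proj(s,[tip]))
a=proj(s,[tip])[0].astype(int); 
crop(s,a[0]-60,a[0]+60,a[1]-60,a[1]+60,"s8.png",5)
E
```

```text
t 9.3 tcp [ 0.5128 -0.1708  0.1373] F [ 0.35  0.26 -0.38] M [ 0.05 -0.11  0.04] w 0.0362
axes y [-0.203  0.979  0.002] x [-5.1e-03  6.0e-04 -1.0e+00]
total d [ 0.81 -0.09  0.02] w [ 0.06 -0.07 -0.02] n 1.0 row [0.807, -0.091, 0.022, 0.056, -0.07, -0.023]
[[0.5, -0.06, 0.01, 0.06, -0.07, -0.02], [0.31, -0.03, 0.01, 0.0, 0.0, 0.0], [0.0, 0.0, 0.0, 0.0, 0.0, 0.0]]
q [ 0.04  0.22 -0.4  -0.   -0.95 -1.41]
[[285.25666858 270.48379609]]
```

View pics/s8.png

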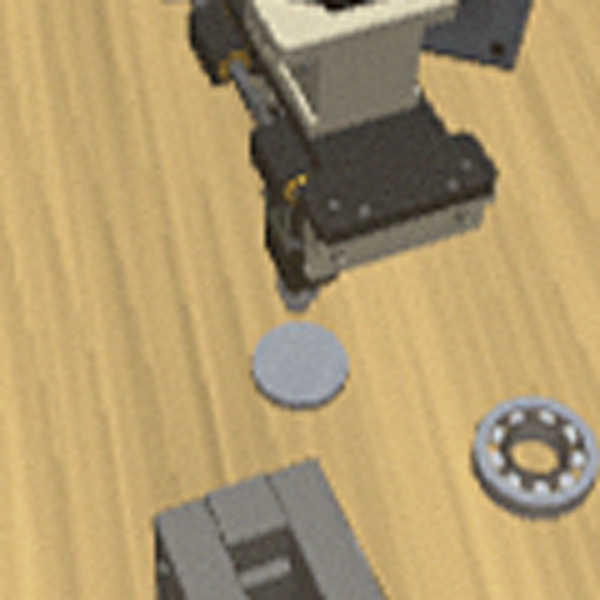

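carry_out --pt "0.3 -0.09 0.02 0.05 -0.07 -0.02" --pt "0.25 0 0 0 0 0" --pt "0.15 0 0 0 0 0" --pt "0 0 0 0 0 0"

```text
t: 9.75
eef_pos: [0.5155, -0.1759, 0.1106]
ee_rot: [-0.473, 1.568, -0.273]
force: [0.1, 0.4, -1.7]
width: 0.0355
```

```bash
python3 - <<'E'
from h import *
rows([.5142,-.1742,.0942],Rd(101.5),.5,3)
s=cams.grab_frame("side")
st,c,Rc=cur(); tip=c+Rc[:,0]*.0852
print(proj(s,[tip]))
a=np.array([284,278])
th=np.linspace(0,2*np.pi,40)
C=proj(s,np.c_[.5142+.025*np.cos(th),-.1742+.025*np.sin(th),.008+0*th])
tc=proj(s,tip+np.c_[.006*np.cos(th),.006*np.sin(th),0*th])
crop(s,a[0]-40,a[0]+40,a[1]-30,a[1]+30,"s9.png",9,[C,tc])
crop(s,a[0]-40,a[0]+40,a[1]-30,a[1]+30,"s9b.png",9)
E
```

```text
t 9.75 tcp [ 0.5155 -0.1759  0.1106] F [ 0.14  0.37 -1.67] M [ 0.06 -0.11 -0.01] w 0.0355
axes y [-0.198  0.98  -0.001] x [ 2.8e-03 -8.0e-04 -1.0e+00]
total d [ 0.41  0.05 -0.02] w [-0.01  0.04  0.02] n 1.0 row [0.409, 0.049, -0.024, -0.013, 0.038, 0.019]
[[0.41, 0.05, -0.02, -0.01, 0.04, 0.02], [0.0, 0.0, 0.0, 0.0, 0.0, 0.0], [0.0, 0.0, 0.0, -0.0, 0.0, 0.0]]
q [ 0.03  0.25 -0.43  0.   -0.88 -1.4 ]
[[286.53439471 278.17983713]]
```

View pics/s9.png

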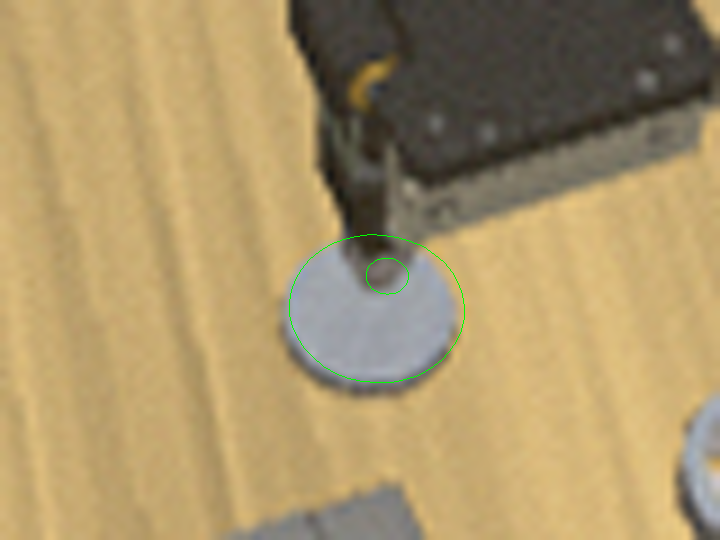

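View pics/s9b.png

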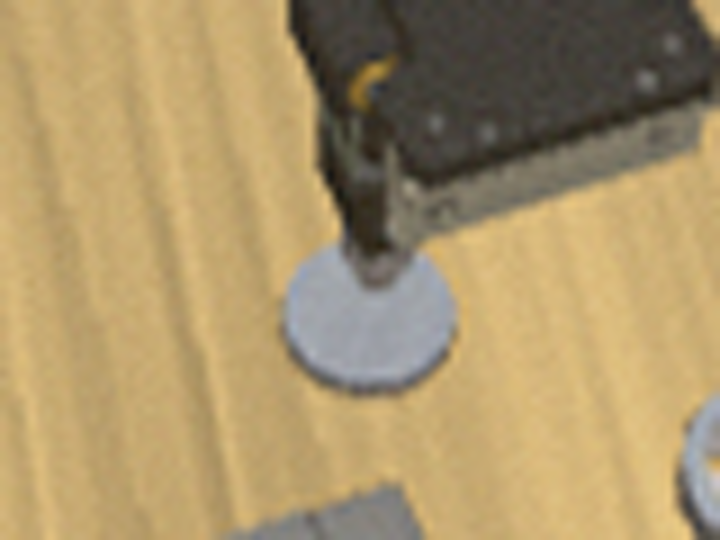

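carry_out --pt "0.2 0 0 0 0.04 0.02" --pt "0.15 0 0 0 0 0" --pt "0 0 0 0 0 0"

```text
t: 10.1
eef_pos: [0.5166, -0.176, 0.0971]
ee_rot: [-0.269, 1.569, -0.068]
force: [0.9, -0.1, -1.8]
width: 0.0358
```

```bash
python3 - <<'E'
from h import *
rows([.515,-.1755,.0892],Rd(101.5),.5,3)
E
```

```text
t 10.1 tcp [ 0.5166 -0.176   0.0971] F [ 0.89 -0.09 -1.83] M [ 0.12 -0.13 -0.03] w 0.0358
axes y [-0.199  0.98  -0.001] x [ 2.2e-03 -2.0e-04 -1.0e+00]
total d [ 0.2   0.02 -0.04] w [-0.01  0.03  0.01] n 1.0 row [0.197, 0.021, -0.037, -0.008, 0.03, 0.008]
[[0.2, 0.02, -0.04, -0.01, 0.03, 0.01], [0.0, 0.0, 0.0, -0.0, -0.0, 0.0], [0.0, 0.0, 0.0, -0.0, -0.0, 0.0]]
q [ 0.03  0.27 -0.45  0.   -0.85 -1.4 ]
```

carry_out --pt "0.05 0.02 -0.04 0 0.03 0.01" --pt "0.04 0 0 0 0 0" --pt "0 0 0 0 0 0"

```text
t: 10.4
eef_pos: [0.5149, -0.1755, 0.0933]
ee_rot: [-2.986, 1.571, -2.786]
force: [0.1, -0.2, -2.1]
width: 0.036
```

```bash
python3 - <<'E'
from h import *
rows([.515,-.1755,.0892],Rd(101.5),.5,1)
print([np.round(arm.get_state()["force"],2) for i in range(3)])
s=cams.grab_frame("side")
crop(s,250,320,245,305,"s10.png",10)
E
```

```text
t 10.4 tcp [ 0.5149 -0.1755  0.0933] F [ 0.14 -0.17 -2.05] M [ 0.03 -0.16 -0.  ] w 0.036
axes y [-0.199  0.98  -0.   ] x [-1.e-04 -0.e+00 -1.e+00]
total d [0.1 0.  0. ] w [-0. -0.  0.] n 1.0 row [0.102, 0.0, 0.003, -0.005, -0.001, 0.0]
[[0.1, 0.0, 0.0, -0.0, -0.0, 0.0]]
q [ 0.03  0.27 -0.45  0.   -0.85 -1.4 ]
[array([ 0.14, -0.17, -2.05]), array([ 0.14, -0.17, -2.05]), array([ 0.14, -0.17, -2.05])]
```

View pics/s10.png

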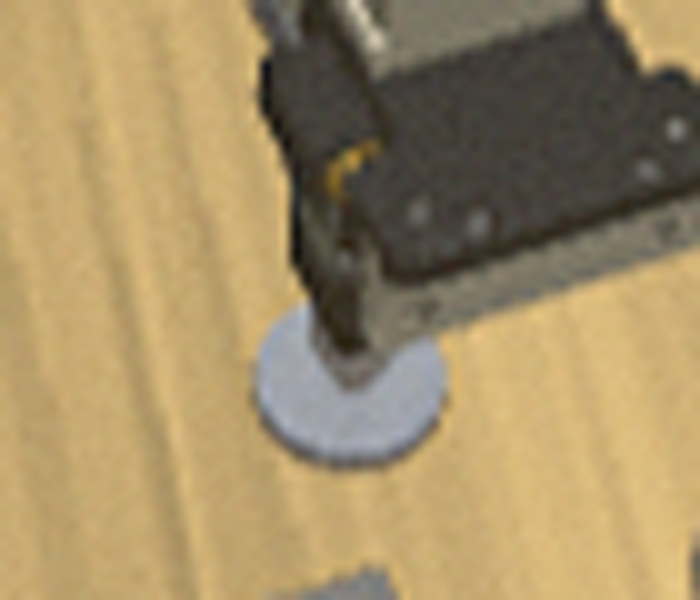

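carry_out --pt "0.03 0 0 0 0 0" --pt "0.03 0 0 0 0 0" --pt "0 0 0 0 0 0"

```text
t: 10.75
eef_pos: [0.515, -0.1755, 0.0914]
ee_rot: [-0.576, 1.57, -0.375]
force: [-0.3, 0.4, 0.4]
width: 0.0361
```

```bash
python3 - <<'E'
from h import *
rows([.515,-.1755,.0892],Rd(101.5),.5,1)
E
```

```text
t 10.75 tcp [ 0.515  -0.1755  0.0914] F [-0.32  0.42  0.35] M [ 0.28  0.19 -0.01] w 0.0361
axes y [-0.199  0.98  -0.   ] x [ 5.e-04 -2.e-04 -1.e+00]
total d [ 0.06  0.   -0.  ] w [-0.    0.01  0.  ] n 1.0 row [0.056, 0.001, -0.001, -0.001, 0.006, 0.004]
[[0.06, 0.0, -0.0, -0.0, 0.01, 0.0]]
q [ 0.03  0.27 -0.45  0.   -0.84 -1.4 ]
```

carry_out --pt "0.03 0 0 0 0 0" --pt "0.025 0 0 0 0 0" --pt "0 0 0 0 0 0"

```text
t: 11.05
eef_pos: [0.5151, -0.1755, 0.0895]
ee_rot: [-0.508, 1.57, -0.307]
force: [-0.9, 0.8, 1.4]
width: 0.0358
```

```bash
python3 - <<'E'
from h import *
rows([.515,-.1755,.0892],Rd(101.5),.5,1)
E
```

```text
t 11.05 tcp [ 0.5151 -0.1755  0.0895] F [-0.92  0.79  1.37] M [ 0.29  0.27 -0.  ] w 0.0358
axes y [-0.199  0.98  -0.   ] x [ 7.e-04 -2.e-04 -1.e+00]
total d [ 0.01  0.   -0.  ] w [0.   0.01 0.01] n 1.0 row [0.007, 0.001, -0.001, 0.001, 0.01, 0.005]
[[0.01, 0.0, -0.0, 0.0, 0.01, 0.01]]
q [ 0.03  0.28 -0.46  0.   -0.84 -1.4 ]
```

carry_out --pt "0 0 0 0 0 0" --pt "0 0 0 0 0 0" --pt "0 0 0 0 0 0" --pt "0 0 0 0 0 0" --pt "0 0 0 0 0 0"

```text
t: 11.55
eef_pos: [0.5151, -0.1756, 0.0897]
ee_rot: [-0.546, 1.57, -0.345]
force: [-0.4, 1.0, 1.7]
width: 0.0358
```

```bash
python3 - <<'E'
from h import *
rows([.515,-.1755,.0892],Rd(101.5),.5,1)
s=cams.grab_frame("side")
crop(s,250,320,245,305,"s11.png",10)
E
```

```text
t 11.55 tcp [ 0.5151 -0.1756  0.0897] F [-0.44  0.99  1.7 ] M [ 0.3   0.34 -0.02] w 0.0358
axes y [-0.199  0.98  -0.   ] x [ 8.e-04 -3.e-04 -1.e+00]
total d [ 0.01  0.   -0.  ] w [0.   0.01 0.01] n 1.0 row [0.012, 0.002, -0.001, 0.001, 0.01, 0.006]
[[0.01, 0.0, -0.0, 0.0, 0.01, 0.01]]
q [ 0.03  0.28 -0.46  0.   -0.84 -1.4 ]
```

View pics/s11.png

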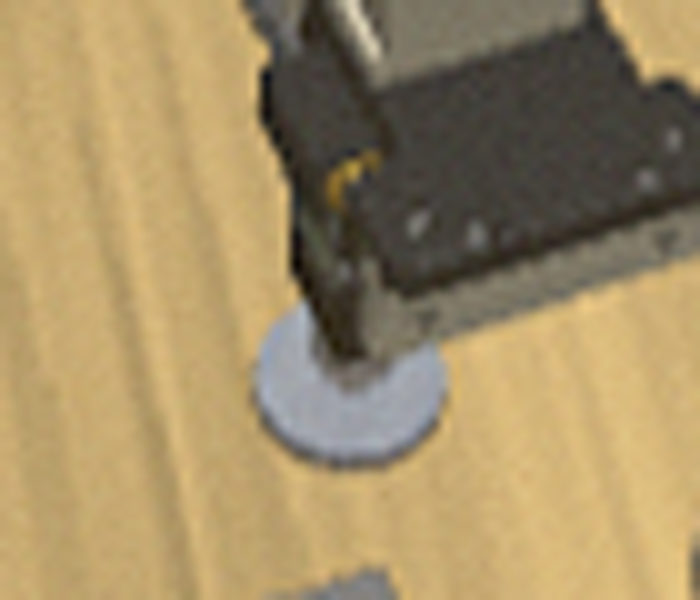

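carry_out --pt "0.005 0 0 0 0.01 0.005" --pt "0 0 0 0 0 0" --pt "0 0 0 0 0 0" --pt "0.005 0 0 0 0 0" --pt "0 0 0 0 0 0"

```text
t: 12.1
eef_pos: [0.5151, -0.1756, 0.0892]
ee_rot: [-0.89, 1.571, -0.689]
force: [-1.2, 0.8, 1.6]
width: 0.0357
```

carry_out --pt "0 0 0 0 0 0" --pt "0.005 0 0 0 0 0" --pt "0 0 0 0 0 0" --pt "0 0 0 0 0 0" --pt "0.005 0 0 0 0 0"

```text
t: 12.6
eef_pos: [0.5151, -0.1755, 0.0889]
ee_rot: [-1.072, 1.571, -0.871]
force: [-0.8, 1.0, 1.0]
width: 0.0357
```

carry_out --pt "0 0 0 0 0 0" --pt "0 0 0 0 0 0" --pt "0 0 0 0 0 0" --pt "0 0 0 0 0 0" --pt "0 0 0 0 0 0"

```text
t: 13.1
eef_pos: [0.5151, -0.1755, 0.0889]
ee_rot: [-0.669, 1.571, -0.468]
force: [-0.8, 0.9, 0.8]
width: 0.0358
```

carry_out --pt "-0.1 0 0 0 0 0" --pt "-0.2 0 0 0 0 0" --pt "-0.4 0 0 0 0 0" --pt "-0.7 0 0 0 0 0" --pt "-0.8 0 0 0 0 0"

```text
t: 13.6
eef_pos: [0.5123, -0.1753, 0.176]
ee_rot: [2.844, 1.562, 3.044]
force: [0.4, -0.7, -1.8]
width: 0.0359
```

```bash
cat >> h.py <<'E'
yaw=np.radians(-27.1); px_=np.array([np.cos(yaw),np.sin(yaw),0]); py_=np.array([-np.sin(yaw),np.cos(yaw),0])
nn=-np.sin(np.radians(25))*px_+np.array([0,0,np.cos(np.radians(25))])
RF=np.c_[-nn,py_,np.cross(-nn,py_)]
SPOT=np.array([.5803,.1513,.073])
E
python3 - <<'E'
from h import *
rows([.52,.06,.25],Rd(62.9),.8,5)
s=cams.grab_frame("side")
crop(s,230,330,230,310,"s12.png",7)
E
```

```text
t 13.6 tcp [ 0.5123 -0.1753  0.176 ] F [ 0.38 -0.74 -1.8 ] M [ 0.12 -0.41 -0.01] w 0.0359
axes y [-0.199  0.98   0.003] x [-8.9e-03  9.0e-04 -1.0e+00]
total d [-1.85  5.73  1.34] w [ 9.64 -0.13  0.  ] n 10.0 row [-0.185, 0.573, 0.134, 0.964, -0.013, 0.0]
[[-0.24, 0.74, 0.17, 1.0, -0.01, 0.0], [-0.24, 0.75, 0.12, 1.0, -0.01, 0.0], [-0.24, 0.76, 0.07, 1.0, -0.01, 0.0], [-0.24, 0.76, 0.02, 1.0, -0.01, 0.0], [-0.24, 0.76, -0.04, 1.0, -0.01, 0.0]]
q [ 0.03  0.19 -0.35 -0.   -1.05 -1.4 ]
```

View pics/s12.png

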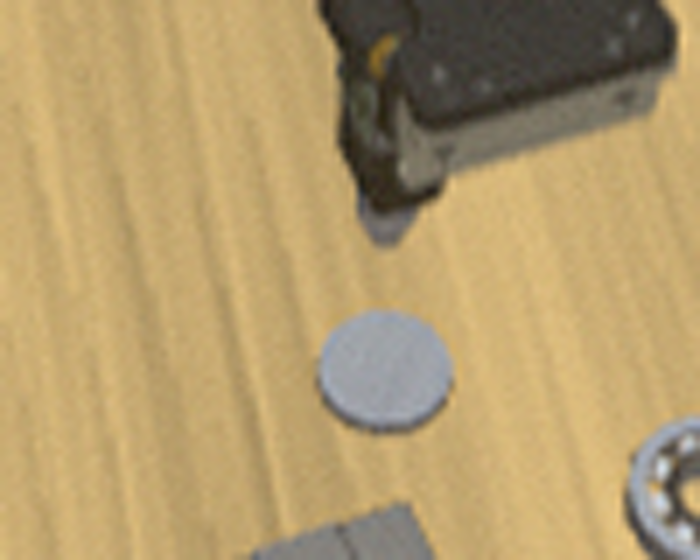

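Lifted cleanly; the disc (~(385,365) in the crop) stayed flat and the tip is at (388,238). Travel on to the pan.

carry_out --pt "-0.5 0.6 0.17 0.8 0 0" --pt "-0.4 0.75 0.12 1 0 0" --pt "-0.24 0.76 0.07 1 0 0" --pt "-0.2 0.76 0.02 1 0 0" --pt "-0.2 0.76 -0.04 1 0 0"

```text
t: 14.15
eef_pos: [0.5201, -0.0276, 0.2495]
ee_rot: [0.198, 1.566, 0.046]
force: [0.6, 0.4, -2.6]
width: 0.0358
```

```bash
python3 - <<'E'
from h import *
rows([.52,.06,.25],Rd(62.9),.8,5)
E
```

```text
t 14.15 tcp [ 0.5201 -0.0276  0.2495] F [ 0.56  0.44 -2.63] M [ 0.04 -0.3   0.02] w 0.0358
axes y [0.151 0.988 0.001] x [ 4.4e-03  2.0e-04 -1.0e+00]
total d [-0.01  2.17 -0.33] w [ 4.6   0.06 -0.02] n 5.0 row [-0.003, 0.433, -0.067, 0.92, 0.012, -0.004]
[[-0.0, 0.79, -0.12, 1.0, 0.01, -0.0], [-0.0, 0.78, -0.18, 1.0, 0.01, -0.0], [-0.0, 0.57, -0.17, 1.0, 0.01, -0.0], [0.0, 0.0, 0.0, 1.0, 0.01, -0.0], [0.0, 0.0, 0.0, 0.6, 0.01, -0.0]]
q [ 0.32  0.09 -0.29  0.   -1.19 -2.05]
```

```bash
cat >> h.py <<'E'
ax=np.cross([0,0,-1],-nn);ax/=np.linalg.norm(ax)
RF=R.from_rotvec(ax*np.radians(25)).as_matrix()@Rd(81)
E
python3 - <<'E'
from h import *
print(nn,RF[:,0])
rows(SPOT+nn*(.0852+.06),RF,.6,5)
E
```

```text
[-0.37622019  0.1925216   0.90630779] [ 0.37622019 -0.1925216  -0.90630779]
t 14.15 tcp [ 0.5201 -0.0276  0.2495] F [ 0.56  0.44 -2.63] M [ 0.04 -0.3   0.02] w 0.0358
axes y [0.151 0.988 0.001] x [ 4.4e-03  2.0e-04 -1.0e+00]
total d [ 1.12  5.13 -0.65] w [ 0.07 -5.87 -1.97] n 6.0 row [0.187, 0.856, -0.108, 0.011, -0.979, -0.328]
[[0.13, 0.58, -0.07, 0.01, -1.0, -0.34], [0.11, 0.58, -0.08, 0.01, -1.0, -0.34], [0.09, 0.59, -0.09, 0.01, -1.0, -0.34], [0.07, 0.59, -0.1, 0.01, -1.0, -0.34], [0.05, 0.59, -0.1, 0.01, -1.0, -0.34]]
q [ 0.32  0.09 -0.29  0.   -1.19 -2.05]
```

carry_out --pt "0 0.58 -0.07 0 -1 -0.34" --pt "0 0.58 -0.08 0 -1 -0.34" --pt "0 0.59 -0.1 0 -1 -0.34" --pt "0 0.59 -0.1 0 -1 -0.34" --pt "0 0.59 -0.1 0 -1 -0.34"

```text
t: 14.65
eef_pos: [0.5247, 0.0981, 0.2469]
ee_rot: [-0.285, 1.182, -0.443]
force: [0.4, -0.3, -0.6]
width: 0.0355
```

```bash
python3 - <<'E'
from h import *
rows(SPOT+nn*(.0852+.05),RF,.6,5)
E
```

```text
t 14.65 tcp [0.5247 0.0981 0.2469] F [ 0.4  -0.27 -0.6 ] M [ 0.51  1.01 -0.07] w 0.0355
axes y [ 0.176  0.979 -0.107] x [ 0.3427 -0.1627 -0.9253]
total d [ 0.91  2.1  -0.61] w [-0.05 -0.6  -0.36] n 3.0 row [0.302, 0.699, -0.203, -0.015, -0.198, -0.121]
[[0.23, 0.53, -0.15, -0.05, -0.6, -0.36], [0.21, 0.54, -0.16, 0.0, -0.0, -0.0], [0.21, 0.54, -0.16, 0.0, -0.0, -0.0], [0.2, 0.51, -0.15, 0.0, -0.0, -0.0], [0.0, 0.0, 0.0, 0.0, -0.0, -0.0]]
q [ 0.79 -0.06 -0.7   0.49 -0.86 -2.83]
```

carry_out --pt "0 0 0 -1 -0.1 0" --pt "0 0 0 -1 -0.1 0" --pt "0 0 0 -1 0 0" --pt "0 0 0 -1 0 0" --pt "0 0 0 -1 0 0"

```text
t: 15.15
eef_pos: [0.5217, 0.1017, 0.2471]
ee_rot: [-0.628, 1.165, -0.419]
force: [0.2, -0.7, -2.3]
width: 0.0359
```

carry_out --pt "0 0 0 -1 0 0" --pt "0 0 0 -1 0 0" --pt "0 0 0 -1 0 0" --pt "0 0 0 -1 0 0" --pt "0 0 0 -1 0 0"

```text
t: 15.65
eef_pos: [0.5212, 0.1014, 0.2488]
ee_rot: [-0.984, 1.164, -0.412]
force: [-0.6, -1.1, -1.0]
width: 0.0356
```

```bash
sed -i 's/Rd(81)/Rd(122)/' h.py; python3 - <<'E'
from h import *
rows(SPOT+nn*(.0852+.05),RF,.5,5)
E
```

```text
t 15.65 tcp [0.5212 0.1014 0.2488] F [-0.58 -1.06 -0.97] M [ 0.71  1.31 -0.05] w 0.0356
axes y [-0.479  0.814 -0.33 ] x [ 0.3625 -0.1586 -0.9184]
total d [1.   1.89 0.93] w [ 0.11  0.08 -0.55] n 2.0 row [0.498, 0.943, 0.467, 0.057, 0.038, -0.274]
[[0.21, 0.4, 0.2, 0.11, 0.08, -0.55], [0.2, 0.41, 0.2, 0.0, 0.0, -0.0], [0.2, 0.41, 0.2, 0.0, 0.0, 0.0], [0.2, 0.41, 0.2, 0.0, 0.0, 0.0], [0.13, 0.27, 0.13, 0.0, -0.0, -0.0]]
q [ 0.81 -0.08 -0.72  0.52 -0.85 -2.14]
```

carry_out --pt "0.1 0.4 0.2 0.11 0.08 -0.55" --pt "0.2 0.41 0.2 0 0 0" --pt "0.2 0.41 0.2 0 0 0" --pt "0.2 0.41 0.2 0 0 0" --pt "0 0 0 0 0 0"

```text
t: 16.15
eef_pos: [0.5277, 0.1689, 0.2088]
ee_rot: [-1.022, 1.132, -0.464]
force: [-0.8, -0.7, -1.8]
width: 0.036
```

```bash
python3 - <<'E'
from h import *
rows(SPOT+nn*(.0852+.03),RF,.5,5)
s=cams.grab_frame("side");t=cams.grab_frame("top")
st,c,Rc=cur(); tip=c+Rc[:,0]*.0852
print(proj(s,[tip]),proj(t,[tip]))
th=np.linspace(0,2*np.pi,40)
ring=SPOT+.0145*np.c_[np.cos(th)]*RF[:,1]+.0145*np.c_[np.sin(th)]*RF[:,2]
tc=tip+.006*np.c_[np.cos(th)]*Rc[:,1]+.006*np.c_[np.sin(th)]*Rc[:,2]
crop(s,230,340,120,210,"s13.png",7,[proj(s,ring),proj(s,tc)])
cv2.imwrite("pics/T13.png",t["pixels"][:,:,::-1])
E
```

```text
t 16.15 tcp [0.5277 0.1689 0.2088] F [-0.8  -0.7  -1.81] M [ 0.75  1.37 -0.04] w 0.036
axes y [-0.457  0.812 -0.363] x [ 0.3802 -0.1902 -0.9051]
total d [0.78 0.27 0.08] w [-0.01  0.07  0.01] n 1.0 row [0.778, 0.272, 0.076, -0.014, 0.067, 0.005]
[[0.47, 0.16, 0.05, -0.01, 0.07, 0.01], [0.31, 0.11, 0.03, -0.0, 0.0, 0.0], [0.0, 0.0, 0.0, -0.0, -0.0, 0.0], [0.0, 0.0, 0.0, -0.0, 0.0, -0.0], [0.0, 0.0, 0.0, -0.0, 0.0, -0.0]]
q [ 0.91  0.03 -0.75  0.62 -0.8  -2.37]
[[279.88760726 162.9139393 ]] [[224.47228957 194.97771169]]
```

View pics/s13.png

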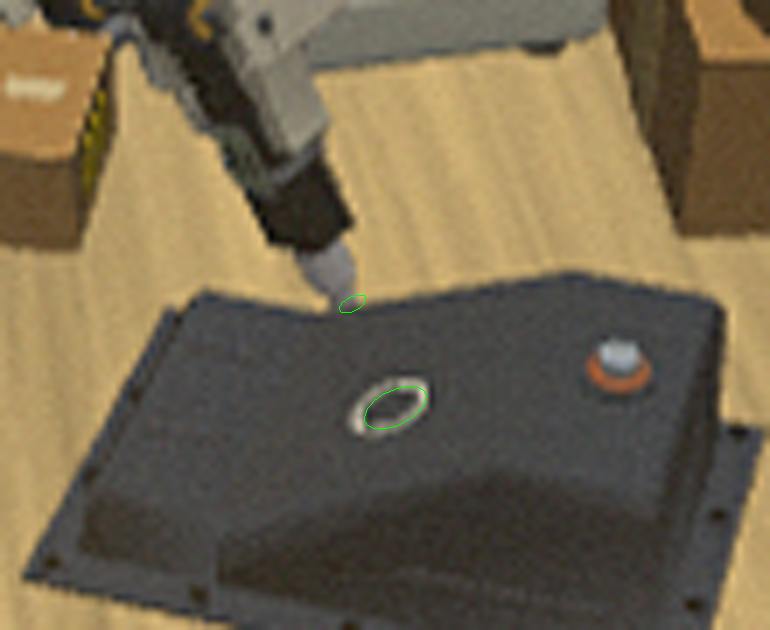

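View pics/T13.png

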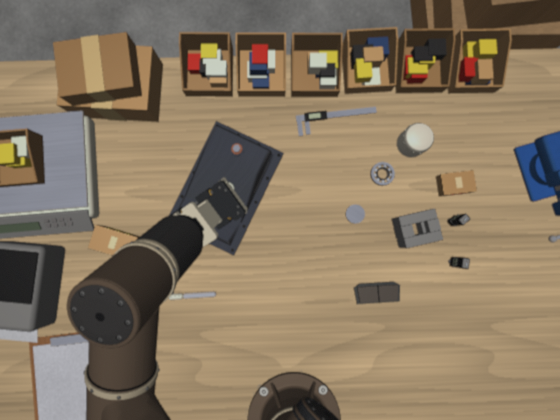

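carry_out --pt "0.3 0.16 0.05 0 0.07 0" --pt "0.3 0.11 0.03 0 0 0" --pt "0.2 0 0 0 0 0" --pt "0 0 0 0 0 0"

```text
t: 16.65
eef_pos: [0.5382, 0.1716, 0.1772]
ee_rot: [-1.022, 1.134, -0.468]
force: [-0.0, -0.2, -1.4]
width: 0.0357
```

```bash
python3 - <<'E'
from h import *
rows(SPOT+nn*(.0852),RF,.5,5)
s=cams.grab_frame("side");t=cams.grab_frame("top")
st,c,Rc=cur(); tip=c+Rc[:,0]*.0852
th=np.linspace(0,2*np.pi,40)
ring=SPOT+.0145*np.c_[np.cos(th)]*RF[:,1]+.0145*np.c_[np.sin(th)]*RF[:,2]
tc=tip+.006*np.c_[np.cos(th)]*Rc[:,1]+.006*np.c_[np.sin(th)]*Rc[:,2]
crop(s,255,325,140,200,"s14.png",10,[proj(s,ring),proj(s,tc)])
crop(t,190,260,160,220,"t14.png",10,[proj(t,ring),proj(t,tc)])
E
```

```text
t 16.65 tcp [0.5382 0.1716 0.1772] F [-0.05 -0.17 -1.43] M [ 0.82  1.47 -0.06] w 0.0357
axes y [-0.455  0.814 -0.361] x [ 0.3775 -0.1907 -0.9062]
total d [ 0.72  0.05 -0.  ] w [-0.07  0.03 -0.01] n 1.0 row [0.724, 0.049, -0.0, -0.068, 0.03, -0.012]
[[0.5, 0.03, -0.0, -0.07, 0.03, -0.01], [0.22, 0.02, 0.0, 0.0, 0.0, -0.0], [0.0, 0.0, 0.0, 0.0, 0.0, 0.0], [0.0, 0.0, 0.0, 0.0, 0.0, 0.0], [0.0, 0.0, 0.0, 0.0, 0.0, 0.0]]
q [ 0.88  0.08 -0.79  0.68 -0.71 -2.42]
```

View pics/s14.png

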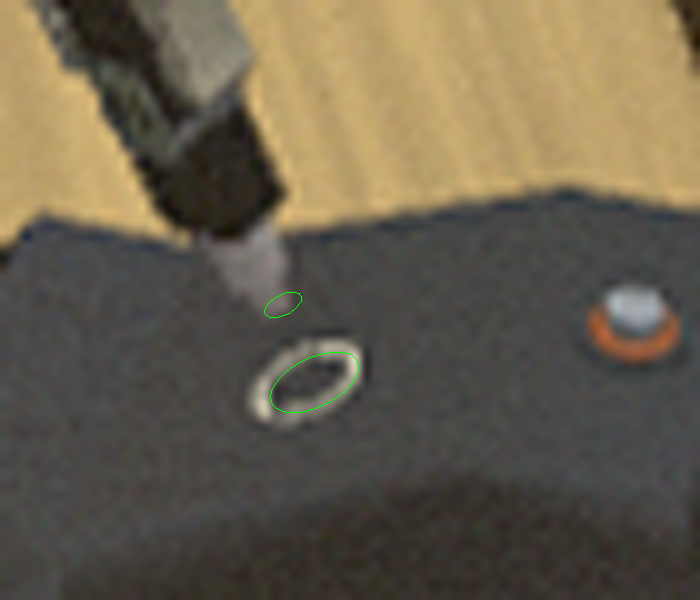

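View pics/t14.png

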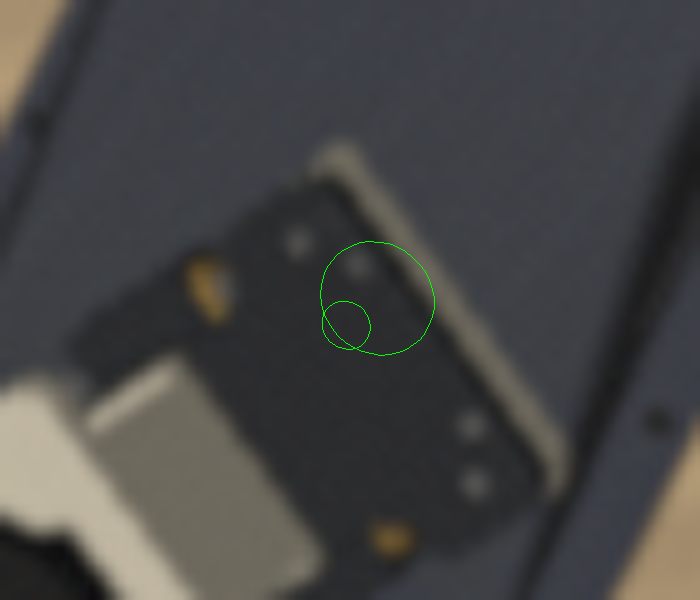

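carry_out --pt "0.25 0.04 -0.02 -0.07 0.03 -0.01" --pt "0.2 0 0 0 0 0" --pt "0.1 0 0 0 0 0" --pt "0 0 0 0 0 0"

```text
t: 17.15
eef_pos: [0.5462, 0.1687, 0.1567]
ee_rot: [-1.025, 1.134, -0.466]
force: [-0.1, -0.2, -2.0]
width: 0.0356
```

```bash
sed -i 's/.5803,.1513,.073/.5810,.1511,.073/' h.py; cat > look.py <<'E'
from h import *
import sys
rows(SPOT+nn*(.0852),RF,.5,1)
s=cams.grab_frame("side")
st,c,Rc=cur(); tip=c+Rc[:,0]*.0852
print("dist",(tip-SPOT)@nn*1000,"lat",(tip-SPOT)@px_*1000,(tip-SPOT)@py_*1000,"ang",np.degrees(np.arccos(-Rc[:,0]@nn)),"Fn",np.array(st["force"])@nn)
th=np.linspace(0,2*np.pi,40)
tc=tip+.006*np.c_[np.cos(th)]*Rc[:,1]+.006*np.c_[np.sin(th)]*Rc[:,2]
crop(s,255,325,140,200,sys.argv[1],10,[proj(s,tc)] if len(sys.argv)>2 else [])
E
python3 look.py s15.png
```

```text
t 17.15 tcp [0.5462 0.1687 0.1567] F [-0.1  -0.18 -2.04] M [ 0.8   1.44 -0.02] w 0.0356
axes y [-0.458  0.812 -0.362] x [ 0.378  -0.1903 -0.906 ]
total d [0.18 0.   0.  ] w [-0.01  0.04 -0.01] n 1.0 row [0.18, 0.002, 0.003, -0.007, 0.039, -0.012]
[[0.18, 0.0, 0.0, -0.01, 0.04, -0.01]]
q [ 0.84  0.12 -0.82  0.74 -0.65 -2.46]
dist 7.4539107890190355 lat -2.989115032515055 0.19818853296124708 ang 0.1770318100731762 Fn -1.8907137270335608
```

View pics/s15.png

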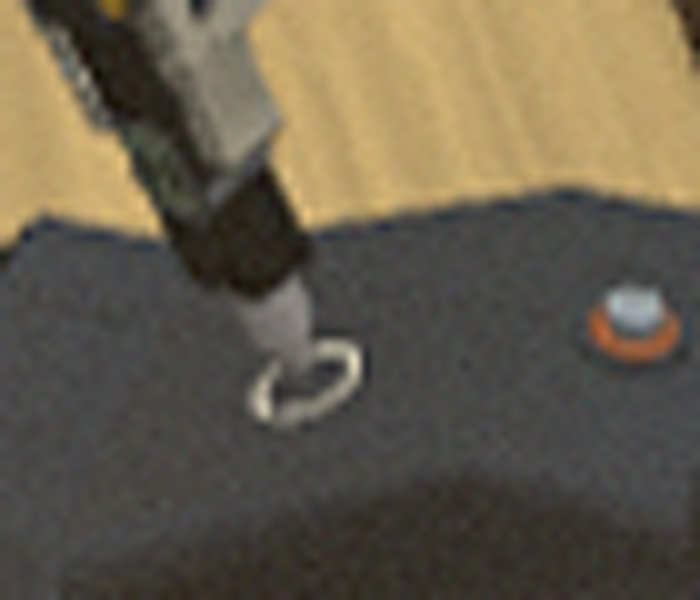

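carry_out --pt "0.08 0 0 0 0.04 -0.01" --pt "0.06 0 0 0 0 0" --pt "0 0 0 0 0 0"

```text
t: 17.5
eef_pos: [0.5487, 0.168, 0.152]
ee_rot: [-1.029, 1.134, -0.471]
force: [-0.3, -0.6, -1.4]
width: 0.0358
```

```bash
python3 look.py s16.png
```

```text
t 17.5 tcp [0.5487 0.168  0.152 ] F [-0.32 -0.65 -1.39] M [ 0.81  1.36 -0.05] w 0.0358
axes y [-0.458  0.812 -0.362] x [ 0.3767 -0.192  -0.9062]
total d [ 0.04  0.   -0.01] w [-0.01  0.01 -0.  ] n 1.0 row [0.044, 0.003, -0.011, -0.011, 0.01, -0.003]
[[0.04, 0.0, -0.01, -0.01, 0.01, -0.0]]
q [ 0.84  0.12 -0.83  0.75 -0.64 -2.47]
dist 1.8877784521656955 lat -0.42892987609760275 0.41553052452803263 ang 0.045153288171434776 Fn -1.2512423712946565
```

View pics/s16.png

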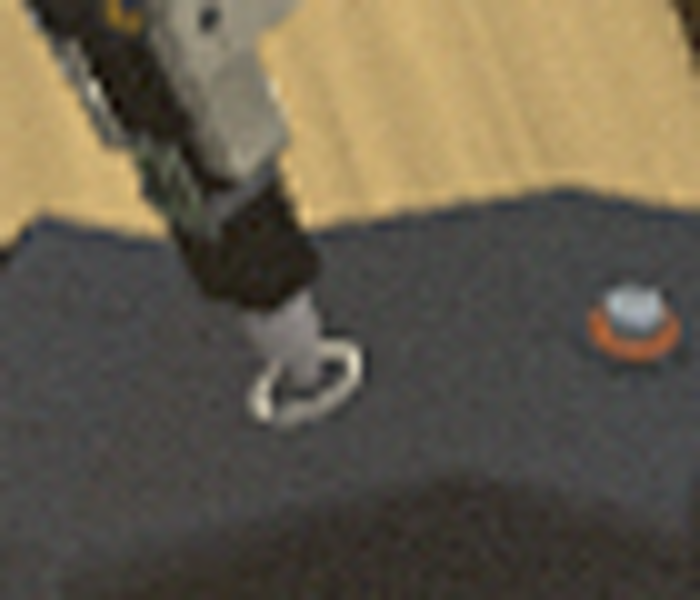

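carry_out --pt "0.04 0 -0.01 0 0.01 0" --pt "0 0 0 0 0 0"

```text
t: 17.75
eef_pos: [0.5491, 0.1677, 0.1508]
ee_rot: [-1.029, 1.134, -0.471]
force: [-0.6, -0.4, -1.3]
width: 0.0362
```

```bash
python3 look.py s17.png
```

```text
t 17.75 tcp [0.5491 0.1677 0.1508] F [-0.65 -0.38 -1.25] M [0.83 1.39 0.03] w 0.0362
axes y [-0.458  0.812 -0.362] x [ 0.3766 -0.1919 -0.9063]
total d [ 0.01  0.   -0.01] w [-0.01  0.01 -0.  ] n 1.0 row [0.012, 0.003, -0.01, -0.012, 0.01, -0.004]
[[0.01, 0.0, -0.01, -0.01, 0.01, -0.0]]
q [ 0.83  0.13 -0.83  0.75 -0.64 -2.47]
dist 0.5487327903845768 lat 0.0712747257357271 0.41084847727721374 ang 0.049956512739433016 Fn -1.1257527342884106
```

carry_out --pt "0.03 0 0 0 0 0" --pt "0 0 0 0 0 0"

```text
t: 18.0
eef_pos: [0.5496, 0.1676, 0.1499]
ee_rot: [-1.028, 1.134, -0.47]
force: [-1.8, 0.6, -0.6]
width: 0.0359
```

```bash
python3 look.py s18.png
```

```text
t 18.0 tcp [0.5496 0.1676 0.1499] F [-1.81  0.57 -0.64] M [ 0.89  1.73 -0.1 ] w 0.0359
axes y [-0.458  0.812 -0.362] x [ 0.377  -0.1917 -0.9062]
total d [-0.01  0.   -0.01] w [-0.01  0.02 -0.  ] n 1.0 row [-0.012, 0.004, -0.013, -0.013, 0.016, -0.003]
[[-0.01, 0.0, -0.01, -0.01, 0.02, -0.0]]
q [ 0.83  0.13 -0.83  0.76 -0.63 -2.47]
dist -0.46966008796739456 lat 0.5744889365249074 0.4582620124405048 ang 0.06666974676918579 Fn 0.3064469744037219
```

View pics/s18.png

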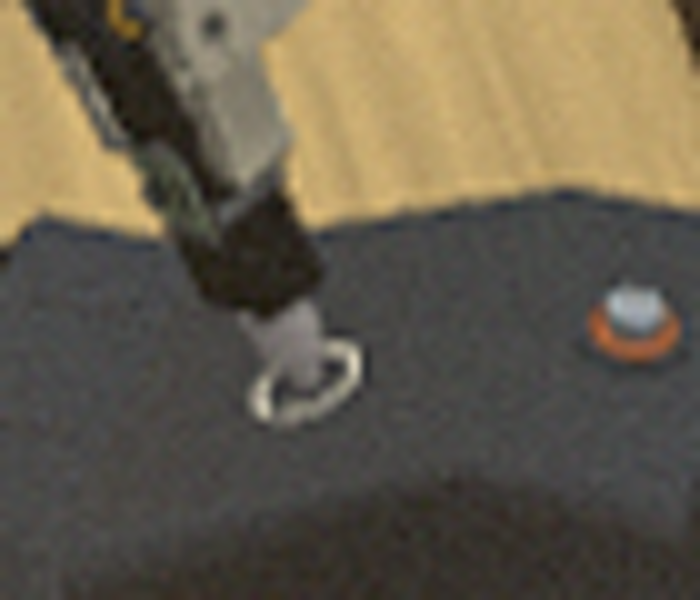

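carry_out --pt "0.03 0 -0.01 0 0.015 0" --pt "0.03 0 0 0 0 0" --pt "0 0 0 0 0 0"

```text
t: 18.35
eef_pos: [0.5505, 0.1672, 0.148]
ee_rot: [-1.028, 1.134, -0.47]
force: [-1.5, 0.2, 0.3]
width: 0.0362
```

```bash
python3 look.py s19.png
```

```text
t 18.35 tcp [0.5505 0.1672 0.148 ] F [-1.52  0.2   0.31] M [ 0.8   1.72 -0.11] w 0.0362
axes y [-0.458  0.812 -0.362] x [ 0.3769 -0.1917 -0.9062]
total d [-0.07  0.   -0.01] w [-0.01  0.01 -0.01] n 1.0 row [-0.066, 0.005, -0.014, -0.013, 0.014, -0.006]
[[-0.07, 0.0, -0.01, -0.01, 0.01, -0.01]]
q [ 0.83  0.13 -0.83  0.76 -0.63 -2.47]
dist -2.599143519334509 lat 1.5039206137240972 0.4440839413764459 ang 0.056636242219405844 Fn 1.8671054020827609
```

carry_out --pt "0.025 0 -0.01 0 0.01 0" --pt "0.015 0 0 0 0 0" --pt "0 0 0 0 0 0"

```text
t: 18.7
eef_pos: [0.551, 0.1669, 0.1468]
ee_rot: [-1.028, 1.134, -0.47]
force: [-2.0, 0.3, 1.5]
width: 0.036
```

```bash
python3 look.py s20.png; python3 - <<'E'
from h import *
f=[]
for i in range(12):
    cams.grab_frame("side"); st,c,Rc=cur(); f.append([np.array(st["force"])@nn,((c+Rc[:,0]*.0852)-SPOT)@nn*1000])
f=np.array(f);print(f.mean(0),f.std(0),f[-1], st["t"])
E
```

```text
t 18.7 tcp [0.551  0.1669 0.1468] F [-2.01  0.32  1.52] M [ 0.75  1.74 -0.17] w 0.036
axes y [-0.458  0.812 -0.362] x [ 0.3768 -0.1916 -0.9063]
total d [-0.1   0.   -0.01] w [-0.01  0.01 -0.01] n 1.0 row [-0.101, 0.005, -0.013, -0.015, 0.014, -0.006]
[[-0.1, 0.0, -0.01, -0.01, 0.01, -0.01]]
q [ 0.83  0.13 -0.83  0.77 -0.62 -2.48]
dist -4.004514822833501 lat 2.09242639382586 0.455331653207544 ang 0.06076854424081572 Fn 2.2679066043762766
[ 1.99736002 -3.98423109] [0.53583773 0.01652911] [ 1.45081814 -3.98134328] 19.35
```

View pics/s20.png

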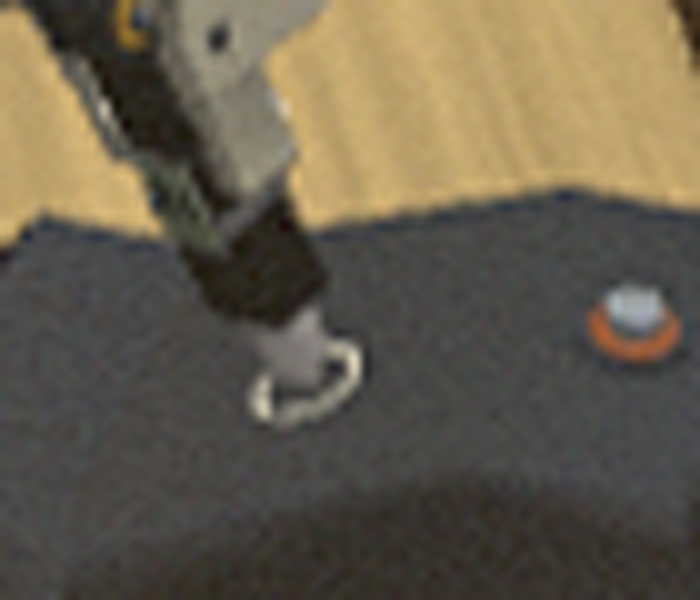

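```bash
python3 - <<'E'
from h import *
s=cams.grab_frame("side");t=cams.grab_frame("top")
st,c,Rc=cur(); y,z,a=Rc[:,1],Rc[:,2],-Rc[:,0]
tip0=c-a*.0852
off=np.array([-1.,0])
def box(h): return [tip0+a*h+sy*.018*y+sz*.013*z for sy,sz in((1,1),(1,-1),(-1,-1),(-1,1))]
b=box(.035);b2=box(.10)
D=[proj(s,b)+off]+[proj(s,[p,q])+off for p,q in zip(b,b2)]+[proj(s,[tip0+a*.004,tip0+a*.035])+off]
crop(s,245,315,115,185,"s21.png",8,D)
cv2.imwrite("pics/T21.png",t["pixels"][:,:,::-1])
E
```

```text
(no output)
```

View pics/s21.png

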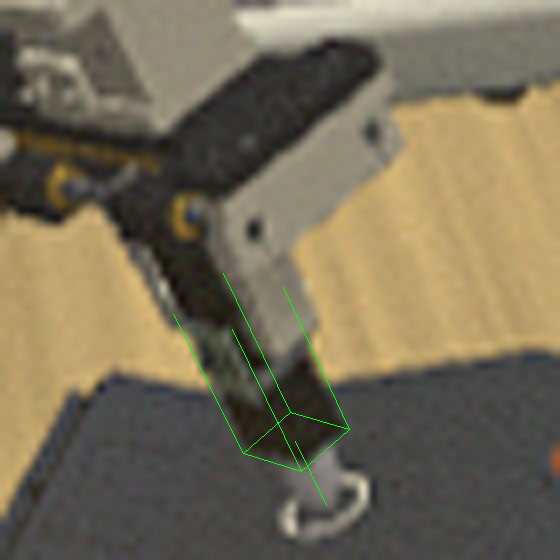

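View pics/T21.png

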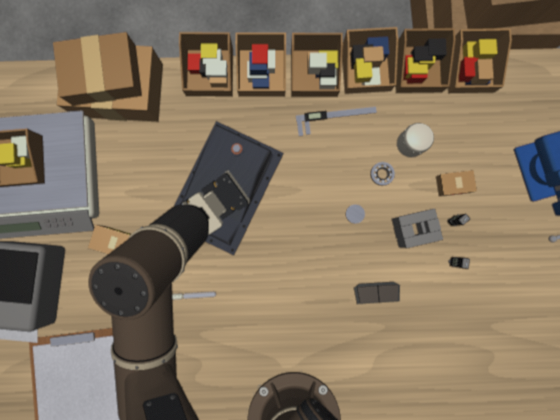

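```bash
python3 - <<'E'
from h import *
st,c,Rc=cur(); print(st["t"],((c+Rc[:,0]*.0852)-SPOT)@nn*1000,st["force"]@nn,st["width"])
print(arm.job_done())
E
```

```text
19.45 -4.011550101098665 1.0579118607842275 0.03586544172973035
the job is handed in; nothing more can be done
None
```

The gauge was zeroed on the disc. The job was then handed in at 19.45 s with the arm still holding the gauge on the pan's chalk ring.

- **Pick-up:** I gripped the large gauge in the dock across its 36 mm width (35.9 mm measured) and lifted it straight out. I saw no sign of slip afterwards.
- **Zeroing:** the tip stood upright on the middle of the steel disc and was pressed in about 4 to 4.5 mm (3 to 3.5 N). It was held there for about 2 s. The side image before lift-off showed the tip within about 1 mm of the disc's centre.
- **Pan:** the tip is at the ring's centre in the last close-up. The gripper is 0.06° off the face I worked out from the pictures. The gauge's outline matches that direction in the side view, to within what the picture shows. At hand-in the travel past the estimated surface was 4.0 mm.
- **Force readings:** the averaged force on the pan was about 3.4 N above the free-air level, which would mean about 4.5 mm pressed in. Single readings were noisy, about 0.5 N either way, and the last one before hand-in implied less, about 2.4 N.
- **Cameras:** the two cameras disagreed by about 4 mm in x. I cancelled this by measuring the disc and ring relative to the gauge.
- **Other items:** the last top view shows them where they were at the start, except those the arm hides: carton_b or carton_a next to the pan, the tape roll and part of the pen. I did not check those at the end.

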